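Load the purge drying rail

ROBOT

A 6-joint arm with a two-finger parallel gripper is mounted at the origin on the work surface. World frame = base frame: x ahead of the robot, y to its left, z up, the work surface at z = 0. Lengths are in m, angles in degrees, forces in N, time in s.
With the tool pointing down it reaches from about 0.4 to 0.825 m from the base axis. Payload 7 kg.
Tool frame: the origin (TCP) lies on the front face of the gripper's body, between the roots of the fingers; the fingertips stand 66 mm ahead of it and the grasp point (between the pads) lies 47 mm ahead of it; z points along the fingers, y is the line along which they close (so a half turn about z gives the same grasp; the last joint's range is limited). The gripper opens to 88 mm and grips with 3 to 60 N. Pads are 19 mm wide; open, the fingers measure 130 mm over their backs; the gripper's body (78 mm by 193 mm) begins 47 mm behind the grasp point.
Start: joints at [79.761, 20.546, 0.682, 0, -70.136, -16.507], TCP at [0.304, 0.603, 0.292] pointing down, gripper open.
Joint ranges: [-176.03, 176.03], [-82.01, 121.73], [-58.28, 71.71], [-173.87, 95.51], [-174.79, -0.11], [-173.66, 173.66]. Speed limits (degrees/s): [136.94, 136.94, 172.46, 180, 180, 180].

INTERFACE

Orientations are given as [roll, pitch, yaw] about the fixed x, y, z axes, in that order (R = Rz(yaw) Ry(pitch) Rx(roll)).
In Python, from plant import ctrl gives the robot as it stands.
- The arm moves only by the tool send_rows, never from a script. Its argument "deltas" is a list of rows, each a list of 2 entries, a list of its own where there are three numbers: the shift along the tool's x, y, z each as a share of 800 mm, from -1 to 1, then the turn about the tool's z as a share of 90 degrees, from -1 to 1. A call has exactly 5 rows; each row is the pose to reach, as a shift and turn from the pose commanded when the call began, along the tool's axes at that moment; what a row does not reach only later rows make up. A row lasts 1/12 s, in which the tool goes at most 41.7 mm and 7.16 degrees, less where a joint would pass 70% of its speed; a pose out of reach is approached as far as the arm can. A call with a number of a shift or a turn outside -1 to 1 is refused whole. A call with a gripper value outside its range is refused whole. "gripper" is the opening, from 0 (shut) to 1 (fully open), set as the call begins (left out, the last holds). The fingers move at their own pace and stop on an object; the grip force is fixed at half the most. Time passes only in rows, so rows that repeat a pose let the fingers close, or fill a call up. It gives the time, the measured TCP pose, the force, the opening and the grip force at its end, in the units of the state.
- ctrl.get_obs(): the state, without advancing time (a new reading comes with each control period).
- ctrl.snapshot(name): name is "scene" or "top" or "wrist"; returns a dict with "color" (384x512x3 uint8, red, green, blue), "vertical_fov" (degrees; the focal length in pixels is half the picture's height over the tangent of half this angle, whatever the lens; pixels are square), "cx", "cy" (the principal point, pixels), "k1" (the pictures are not rectified: a ray, as slopes to the right and down, at radius r is drawn at 1 + k1 r^2 times it, then the intrinsics apply), "rvec" (rotation vector, rad) and "tvec" (3), from world to camera coordinates, as OpenCV has them. Camera axes: x right, y down, z forward; pixel columns grow to the right and rows downward; lengths in m; the calibration is good to about 2 mm. A picture is of the moment at which its call begins. There is no depth.
- ctrl.close_job(): hands the job in; it is judged then, once.
Trained networks look in a picture, given as the dict that the camera call returned (one of the last four; its "shot" number tells which), for a name from the list of things; names that differ only in an ending like _2 or _b are one class to them, and where a whole thing is asked for, a point or a joint stands for the part that bears it (a point fixed in the world has none). Each returns a list of dicts, best first, with "conf" (0 to 1); they miss things now and then, are a little off and sometimes report something else, mostly with a low value. They report only what shows in the picture. A call takes as long as a camera call.
- ctrl.boxes_of(picture, thing): "xy" ([column, row] as shares, 0 to 1, of the picture: columns of its width, rows of its height, amid what is visible of it).
- ctrl.cut_out(picture, thing): "pixels" (384x512 bool, what is visible of it) and "xy" ([column, row] as shares, 0 to 1, of the picture: columns of its width, rows of its height, amid what is visible of it).
The state is a dict: "clock": time; "joint_pos": joint angles; "qvel": joint speeds; "tau": joint torques, N m; "tool_pos": TCP position; "orientation": TCP orientation; "force": force on the tool from outside, world axes, zero at the start; "moment": the same for the moment, N m; "opening": finger opening in m; "gripper_force": force on a finger pad.
Only numpy, scipy, OpenCV 4.12 (cv2) and the standard library are available. Lean on these libraries where they do the work, as an engineer would, in place of code of your own. Each camera call takes 0.05 s, during which the arm holds its last target. There are 200 camera calls.

TASK

Load the drying rail: first, before moving any carrier, pull the red purge valve knob fully out until it clicks. With the valve left out, hang every sample carrier by its eye on the rail, one to a peg (any peg), and turn the orifice wheel until only green shows in its window; then push the valve knob fully home. Leave the bottle, cup and spatula where they are.

Things in the scene. Friction and masses are not known exactly. Their poses are not given: they have to be found in the camera images.
- valve_knob (a point): Centre of the red slide-valve knob, a level cylinder 30 mm across, 24 mm long, on a thin rod out of the front of the white purge console (150 deep x 160 wide x 90 mm high). 60 mm above the bench; when home, 32 mm in front of the console, 20 mm of bare rod behind the knob. The point's x axis is the knob's axis and points into the console: pull along -x, push along +x. Open above.
- valve (a joint): Travel of the slide valve in m: 0 = home against its stop, 0.036 = fully out against its stop. An over-centre spring detent pushes it (5 N at the ends, less towards mid-travel) towards the nearer end, where it clicks in and stays: about 6 N to break out of either end; past 0.022 or below 0.014 it snaps on to that end by itself when let go.
- wheel_grip (a point): On the axis of the orifice wheel, 132 mm above the bench. Wheel: level disc of 84 mm diameter on top of the console (upper face 101 mm up) with six coloured sectors, turned by a black upright bar across its middle, 40 mm long along the point's x axis, 14 mm thick along its y axis, from 104 to 146 mm up. The point turns with the wheel.
- wheel (a joint): Angle of the wheel in rad, growing anticlockwise seen from above, limits -3 and 3. At 0 the middle of the 60-degree green sector is in the middle of the window: a fixed black frame (12 mm wide opening, top 106 mm above the bench) over the wheel's edge nearest the console's front. Turns at about 0.04 N m, stays where left.
- peg1 (a point): Middle of the free length of peg 1 of four alike, 85 mm apart along a fixed level steel rail (22 mm tube on end posts), all free below. Point about 194 mm above the bench. Peg 8 mm thick, sticking out along the point's own -x axis, rising 10 degrees to its tip, 26 mm in front of this point and 4 mm higher; behind this point, 18 mm off, a 20 mm wide black collar.
- peg2 (a point): The same point on peg 2; axes as for peg 1.
- peg3 (a point): The same point on peg 3; axes as for peg 1.
- peg4 (a point): The same point on peg 4; axes as for peg 1.
- carrier1_eye (a point): Centre of the eye of sample carrier 1 (None if absent). Carriers are alike: 114 mm tall, about 160 g, bottom-heavy, standing on a round steel pan (52 mm across, 12 mm high). Over it an upright steel plate, 6 mm thick, 28 mm wide, with the eye: an 18 mm round through-hole along the point's x axis, centre 58 mm above the underside. Its z axis points up. Half a turn makes no difference.
- carrier2_eye (a point): Centre of the eye of carrier 2 (None if absent), alike. On top of each carrier's plate sits an orange grip block, from 18 to 56 mm above the eye's centre, 24 mm wide along the point's y axis and 12 mm thick along its x axis.
- carrier3_eye (a point): Centre of the eye of carrier 3 (None if absent), like carriers 1 and 2.
- carrier4_eye (a point): Centre of the eye of carrier 4 (None if absent), like carriers 1 and 2.
- reagent_mid (a point): Amber bottle, 60 mm diameter, 130 mm tall; point at half height. Bystander.
- beaker_mid (a point): White ceramic cup, 66 mm wide, 85 mm tall; point at half height. Bystander.
- spatula_grip (a point): Spatula, 180 mm long, lying on the bench; point in its handle. Bystander.

How it is judged (in metres and radians):
On the way, in this order (a step that is already met when the one before it is completed fails the run):
1. the valve is pulled fully out while all carriers still stand on the bench (value of joint valve above 0.033 m and height (world z) of each of carrier1_eye, carrier2_eye, carrier3_eye, carrier4_eye below 0.09 m), for 0.2 s.
2. with the valve out, every carrier hangs on a peg of its own and the wheel shows green (value of joint valve above 0.033 m and (distance between carrier1_eye and peg1 below 0.028 m or distance between carrier1_eye and peg2 below 0.028 m or distance between carrier1_eye and peg3 below 0.028 m or distance between carrier1_eye and peg4 below 0.028 m) and angle between each of carrier1_eye, carrier2_eye, carrier3_eye, carrier4_eye's own z axis and vertical below 0.5 rad and (distance between carrier2_eye and peg1 below 0.028 m or distance between carrier2_eye and peg2 below 0.028 m or distance between carrier2_eye and peg3 below 0.028 m or distance between carrier2_eye and peg4 below 0.028 m) and (distance between carrier3_eye and peg1 below 0.028 m or distance between carrier3_eye and peg2 below 0.028 m or distance between carrier3_eye and peg3 below 0.028 m or distance between carrier3_eye and peg4 below 0.028 m) and (distance between carrier4_eye and peg1 below 0.028 m or distance between carrier4_eye and peg2 below 0.028 m or distance between carrier4_eye and peg3 below 0.028 m or distance between carrier4_eye and peg4 below 0.028 m) and distance between carrier1_eye and carrier2_eye above 0.05 m and distance between each of carrier1_eye, carrier2_eye and carrier3_eye above 0.05 m and distance between each of carrier1_eye, carrier2_eye, carrier3_eye and carrier4_eye above 0.05 m and value of joint wheel between -0.2 and 0.2 rad), for 0.2 s.
3. the valve is pushed home with everything still in place (value of joint valve below 0.003 m and (distance between carrier1_eye and peg1 below 0.028 m or distance between carrier1_eye and peg2 below 0.028 m or distance between carrier1_eye and peg3 below 0.028 m or distance between carrier1_eye and peg4 below 0.028 m) and angle between each of carrier1_eye, carrier2_eye, carrier3_eye, carrier4_eye's own z axis and vertical below 0.5 rad and (distance between carrier2_eye and peg1 below 0.028 m or distance between carrier2_eye and peg2 below 0.028 m or distance between carrier2_eye and peg3 below 0.028 m or distance between carrier2_eye and peg4 below 0.028 m) and (distance between carrier3_eye and peg1 below 0.028 m or distance between carrier3_eye and peg2 below 0.028 m or distance between carrier3_eye and peg3 below 0.028 m or distance between carrier3_eye and peg4 below 0.028 m) and (distance between carrier4_eye and peg1 below 0.028 m or distance between carrier4_eye and peg2 below 0.028 m or distance between carrier4_eye and peg3 below 0.028 m or distance between carrier4_eye and peg4 below 0.028 m) and distance between carrier1_eye and carrier2_eye above 0.05 m and distance between each of carrier1_eye, carrier2_eye and carrier3_eye above 0.05 m and distance between each of carrier1_eye, carrier2_eye, carrier3_eye and carrier4_eye above 0.05 m and value of joint wheel between -0.2 and 0.2 rad), for 0.2 s.
At the end, for the whole second after the job is handed in: the valve is home (within 3 mm), the wheel within 0.2 rad of the green sector's middle, every carrier present hangs upright (within 0.5 rad) by its eye on a peg of its own (eye centre within 28 mm of the middle of the peg) (all of step 3); the robot touches nothing.
It fails at once if the bottle is shoved or knocked over (distance of reagent_mid from where it was at the start of the episode above 0.03 m).
It fails at once if the cup is shoved or knocked over (distance of beaker_mid from where it was at the start of the episode above 0.03 m).
It fails at once if the spatula is shoved or knocked over (distance of spatula_grip from where it was at the start of the episode above 0.03 m).
Of carrier1, carrier2, carrier3, carrier4 only 3 to 4 are there at a start; the rules pass over those that are not, and their reading is None.
At some moment in a run one of carrier1, carrier2, carrier3, carrier4 may be knocked a few centimetres aside while the robot is not near it.
It also fails if it takes over 208 s, if anything falls off the work surface, if the arm or the gripper's body presses on something with over 40 N, if the wrist force passes 120 N, or if a joint passes its speed limit or range.

## Working session

There is one attempt and no reset: what is moved stays moved. The work goes in short steps, Python scripts to look and compute and a tool call to move; the robot and the scene stay as the last step left them, time stands still between calls to the robot, and variables do not carry over. Pictures are saved under pics/ and viewed, at most 14 in all, crops included, and the job is handed in when it is done.

Besides the shell and the picture viewer there is one more tool, called after "Request:" by a JSON object that holds its "method" and its "body", one argument or row to a line. send_rows: Moves the arm, as the interface text tells. Shift numbers are shares of 800 mm and turn numbers shares of 90 degrees, none past 1 either way. Its arguments: {"type":"object","properties":{"deltas":{"type":"array","items":{"type":"array"}},"gripper":{"type":"number"}},"required":["deltas"]}

```bash
ls; mkdir -p pics; cat > h.py <<'E'
import numpy as np, cv2
from scipy.spatial.transform import Rotation as Rn
from plant import ctrl
def cam(p):
    R=cv2.Rodrigues(np.array(p['rvec'],float))[0]; t=np.array(p['tvec'],float).ravel()
    h=p['color'].shape[0]; f=h/2/np.tan(np.radians(p['vertical_fov'])/2)
    return R,t,f
def ray(p,u,v):
    R,t,f=cam(p); d=np.array([(u-p['cx'])/f,(v-p['cy'])/f]); s=d.copy()
    for _ in range(30): s=d/(1+p['k1']*(s@s))
    return -R.T@t, R.T@np.array([s[0],s[1],1])
def atz(p,u,v,z):
    c,d=ray(p,u,v); return c+d*(z-c[2])/d[2]
def proj(p,X):
    R,t,f=cam(p); x=R@np.array(X,float)+t; s=x[:2]/x[2]; s=s*(1+p['k1']*(s@s)); return s[0]*f+p['cx'],s[1]*f+p['cy']
def tri(*prs):
    A=np.zeros((3,3));b=np.zeros(3)
    for p,u,v in prs:
        c,d=ray(p,u,v); d=d/np.linalg.norm(d); M=np.eye(3)-np.outer(d,d); A+=M;b+=M@c
    X=np.linalg.solve(A,b)
    return X
def save(p,n): cv2.imwrite(f'pics/{n}.png',p['color'][:,:,::-1])
def px(p,d): return d['xy'][0]*p['color'].shape[1], d['xy'][1]*p['color'].shape[0]
E
python3 - <<'E'
from h import *
ps={}
for n in ['scene','top']:
    p=ctrl.snapshot(n); save(p,n+'0'); ps[n]=p
    R,t,f=cam(p); print(n,'campos',np.round(-R.T@t,3),f)
    for th in ['valve_knob','wheel_grip','carrier1_eye','peg1','reagent_mid','beaker_mid','spatula_grip']:
        try: print(th,[(np.round(px(p,d)).tolist(),round(d['conf'],2)) for d in ctrl.boxes_of(p,th)])
        except Exception as e: print(th,e)
print(ctrl.get_obs())
E
```

```text
pics
scene campos [ 1.059 -0.628  1.103] 454.57040509536097
valve_knob [([267.0, 130.0], 0.45)]
wheel_grip [([308.0, 126.0], 0.59)]
carrier1_eye [([206.0, 207.0], 0.63)]
peg1 [([256.0, 214.0], 0.64)]
reagent_mid [([110.0, 300.0], 0.89)]
beaker_mid [([158.0, 251.0], 0.69), ([190.0, 229.0], 0.65), ([351.0, 196.0], 0.61)]
spatula_grip [([297.0, 248.0], 0.74)]
top campos [ 0.575 -0.079  1.152] 359.91407089729114
valve_knob [([148.0, 250.0], 0.54), ([240.0, 152.0], 0.16)]
wheel_grip [([121.0, 215.0], 0.83), ([248.0, 172.0], 0.56), ([217.0, 244.0], 0.55), ([238.0, 149.0], 0.46)]
carrier1_eye [([256.0, 236.0], 0.61)]
peg1 [([252.0, 172.0], 0.55), ([124.0, 213.0], 0.29)]
reagent_mid [([384.0, 246.0], 0.95)]
beaker_mid [([172.0, 133.0], 0.66)]
spatula_grip [([240.0, 147.0], 0.63)]
{'clock': 0.8, 'joint_pos': array([ 7.97613285e+01,  2.05435106e+01,  6.83550575e-01, -5.00793908e-04,
       -7.01348270e+01, -1.65075081e+01]), 'qvel': array([-0.01355616, -0.02949999, -0.03766215,  0.01919494,  0.07307684,
       -0.05421475]), 'tau': array([-6.95373656e-04, -5.82272422e+01,  2.93288916e+01,  7.00256646e+00,
        1.27546582e-02, -6.70295861e-06]), 'tool_pos': array([0.30377671, 0.60277083, 0.29220397]), 'orientation': array([-1.79995136e+02,  1.93281523e-03, -2.67463496e+01]), 'force': array([-0.14222711,  0.53144186,  0.48050357]), 'moment': array([ 0.03454024,  0.00976561, -0.04892724]), 'gripper_force': 0.0, 'opening': 0.08754851476476488}
```

View pics/scene0.png

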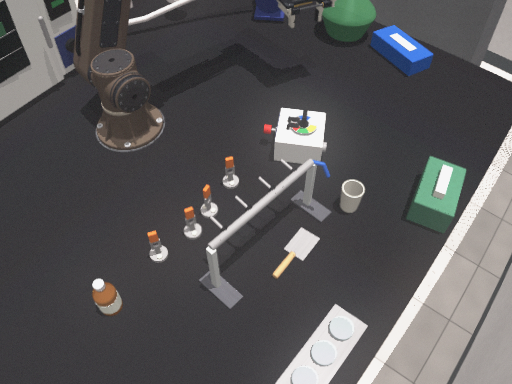

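View pics/top0.png

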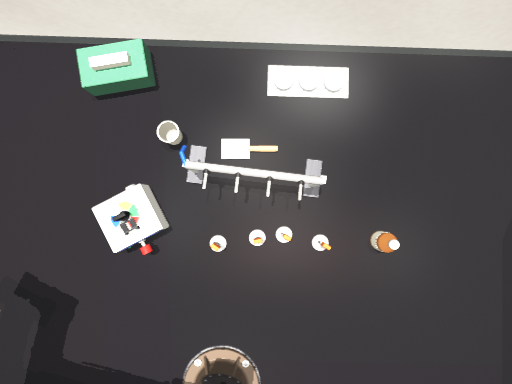

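The scene view shows the rail with 4 pegs at about (215–290, 165–222), 4 carriers at (158,245), (192,222), (208,203), (230,172), the console at (300,135) with its red knob at (268,129). The top view shows the carriers at (320,242), (284,236), (257,238), (217,243) and the knob at (146,250).

```bash
python3 - <<'E'
from h import *
p=ctrl.snapshot('top'); im=p['color'][130:280,85:345,::-1]
cv2.imwrite('pics/topc.png',cv2.resize(im,None,fx=3,fy=3,interpolation=cv2.INTER_CUBIC))
q=ctrl.snapshot('scene'); im=q['color'][90:290,130:340,::-1]
cv2.imwrite('pics/scec.png',cv2.resize(im,None,fx=3,fy=3,interpolation=cv2.INTER_CUBIC)[:600])
import pickle; pickle.dump((p,q),open('p0.pkl','wb'))
hs=cv2.cvtColor(p['color'],cv2.COLOR_RGB2HSV)
def blobs(p,lo,hi,mn=4):
    hs=cv2.cvtColor(p['color'],cv2.COLOR_RGB2HSV); m=cv2.inRange(hs,lo,hi)
    n,l,s,c=cv2.connectedComponentsWithStats(m); return [(np.round(c[i],1).tolist(),int(s[i,4])) for i in range(1,n) if s[i,4]>=mn]
for x in (p,q): print('orange/red',blobs(x,(0,150,120),(14,255,255)),'red2',blobs(x,(172,150,100),(180,255,255)))
E
```

```text
orange/red [([134.5, 219.5], 4), ([384.8, 241.7], 215), ([257.0, 238.4], 7), ([216.0, 245.0], 9), ([322.0, 243.8], 5), ([148.2, 247.8], 43), ([142.2, 250.6], 24)] red2 []
orange/red [([267.0, 127.9], 48), ([295.4, 128.2], 5), ([228.9, 161.9], 64), ([206.3, 191.3], 60), ([188.7, 212.6], 72), ([152.7, 236.4], 78), ([106.8, 283.4], 5), ([105.6, 293.5], 39), ([93.3, 293.7], 9), ([101.5, 299.7], 6), ([107.8, 298.8], 9)] red2 []
```

View pics/topc.png

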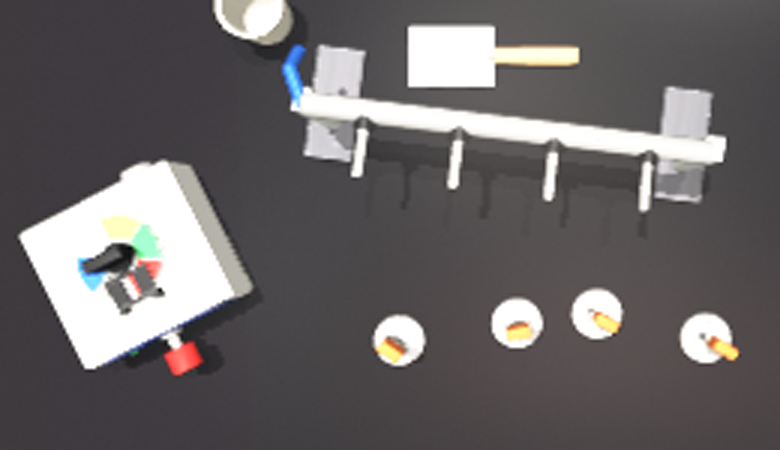

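View pics/scec.png

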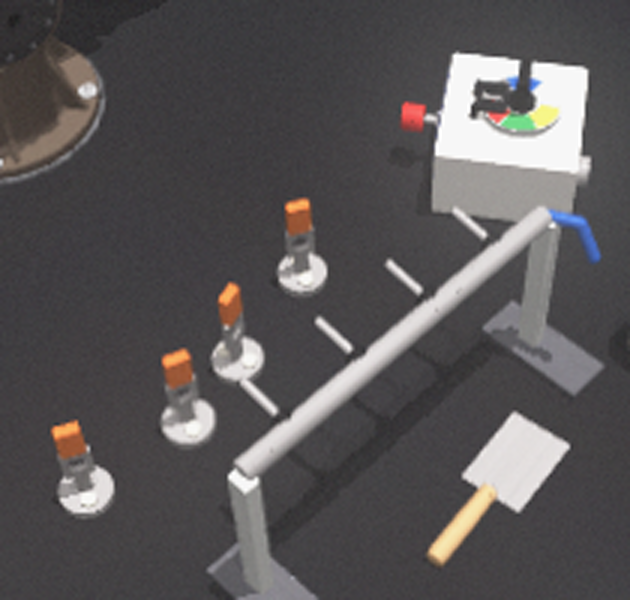

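The crops give usable pixel positions. In the top crop, peg tips are at (357,173), (454,186), (549,197), (645,208), the pans at (399,341), (517,323), (598,314), (706,338), and the knob at (183,357). The window currently shows red and the green sector sits on the far side.

```bash
python3 - <<'E'
from h import *
import pickle; p,q=pickle.load(open('p0.pkl','rb'))
g=lambda u,v,z: atz(p,85+u/3-.33,130+v/3-.33,z)
def rep(n,X): 
    u,v=proj(q,X); print(n,np.round(X,4),'scene crop',round((u-130)*3),round((v-90)*3))
tips=[(357,173),(454,186),(549,197),(645,208)]; roots=[(363,128),(459,137),(553,147),(648,160)]
for t,r in zip(tips,roots):
    T=g(*t,.198);B=g(*r,.190); rep('tip',T); rep('root',B); d=T-B; print('  len',np.linalg.norm(d),'yaw of -x',np.degrees(np.arctan2(d[1],d[0])))
for c in [(399,341),(517,323),(598,314),(706,338)]: rep('pan',g(*c,.012))
rep('railL',g(303,103,.20)); rep('railR',g(722,150,.2))
rep('knob',g(183,357,.06))
for n,c in zip(['blockA','B','C','D'],[(391,349),(518,332),(606,322),(721,345)]): rep(n,g(*c,.114))
for c in [(21,236),(92,369),(250,293),(176,162)]: rep('console',g(*c,.09))
for n,c in dict(green=(147,242),frame=(134,288),wheelc=(122,258),yel=(120,226),red=(150,268),blue=(92,274)).items(): rep(n,g(*c,.103))
E
```

```text
tip [0.6123 0.0488 0.198 ] scene crop 455 209
root [0.6529 0.0459 0.19  ] scene crop 490 239
  len 0.041498443431229104 yaw of -x 175.87620661296398
tip [ 0.6033 -0.0371  0.198 ] scene crop 387 263
root [ 0.6474 -0.0399  0.19  ] scene crop 426 296
  len 0.04489857880671153 yaw of -x 176.3757791750889
tip [ 0.5959 -0.1213  0.198 ] scene crop 318 320
root [ 0.6409 -0.124   0.19  ] scene crop 358 355
  len 0.04569800210116357 yaw of -x 176.51801459713138
tip [ 0.5886 -0.2065  0.198 ] scene crop 243 381
root [ 0.6317 -0.2092  0.19  ] scene crop 282 417
  len 0.04386936026696832 yaw of -x 176.34663579720896
pan [0.4445 0.0238 0.012 ] scene crop 302 268
pan [ 0.4667 -0.0995  0.012 ] scene crop 238 355
pan [ 0.4784 -0.1845  0.012 ] scene crop 188 418
pan [ 0.4564 -0.2989  0.012 ] scene crop 86 486
railL [0.6727 0.0982 0.2   ] scene crop 543 207
railR [ 0.6418 -0.2732  0.2   ] scene crop 237 471
knob [0.4282 0.2353 0.06  ] scene crop 415 115
blockA [0.4484 0.022  0.114 ] scene crop 299 205
B [ 0.4678 -0.0988  0.114 ] scene crop 230 291
C [ 0.4796 -0.1829  0.114 ] scene crop 177 355
D [ 0.4607 -0.2937  0.114 ] scene crop 74 425
console [0.5456 0.3892 0.09  ] scene crop 585 66
console [0.4182 0.3145 0.09  ] scene crop 452 52
console [0.4962 0.1638 0.09  ] scene crop 426 161
console [0.6223 0.241  0.09  ] scene crop 570 174
green [0.5435 0.2619 0.103 ] scene crop 519 120
frame [0.4989 0.2726 0.103 ] scene crop 490 96
wheelc [0.5275 0.2854 0.103 ] scene crop 519 101
yel [0.5583 0.2886 0.103 ] scene crop 545 112
red [0.5186 0.258  0.103 ] scene crop 497 111
blue [0.5112 0.3136 0.103 ] scene crop 522 80
```

Request:
{"method": "send_rows", "body": {
  "deltas": [
    [[0.17,0.175,0.02],-0.31],
    [[0.17,0.175,0.02],-0.31],
    [[0.17,0.175,0.02],-0.31],
    [[0.17,0.175,0.02],-0.31],
    [[0.17,0.175,0.02],-0.31]
  ],
  "gripper": 0.7
}}

```text
clock: 1.32
tool_pos: [0.3625, 0.4134, 0.2761]
orientation: [180.0, 0.0, 1.6]
force: [-0.5, 0.3, -0.6]
opening: 0.0631
gripper_force: 0.0
```

Request:
{"method": "send_rows", "body": {
  "deltas": [
    [[0.068,0.233,0.02],-0.31],
    [[0.068,0.233,0.02],-0.31],
    [[0.068,0.233,0.02],-0.31],
    [[0.068,0.233,0.02],-0.31],
    [[0.068,0.233,0.02],-0.31]
  ]
}}

```text
clock: 1.73
tool_pos: [0.4204, 0.2285, 0.2603]
orientation: [-180.0, -0.0, 29.5]
force: [1.0, -0.5, -0.9]
opening: 0.0611
gripper_force: 0.0
```

```bash
cat >> h.py <<'E'
def delta(xyz,yaw):
    o=ctrl.get_obs(); R=Rn.from_euler('xyz',o['orientation'],degrees=True).as_matrix()
    d=R.T@(np.array(xyz)-o['tool_pos']); t=(o['orientation'][2]-yaw+180)%360-180
    print('at',np.round(o['tool_pos'],4),'rpy',np.round(o['orientation'],2),'F',np.round(o['force'],1),'t',round(o['clock'],1),'-> shares',np.round(d/.8,4),'turn',round(t/90,4),'dist',round(float(np.linalg.norm(d)),3))
E
python3 - <<'E'
from h import *
delta([.428,.235,.26],29); p=ctrl.snapshot('wrist'); R,t,f=cam(p); print(-R.T@t,f,R[2],p['k1'])
cv2.imwrite('pics/w1.png',p['color'][:,:,::-1])
import pickle; pickle.dump(p,open('w1.pkl','wb'))
for n in ['valve_knob','wheel_grip','wheel','carrier1_eye']: print(n,[(np.round(px(p,d)).tolist(),round(d['conf'],2)) for d in ctrl.boxes_of(p,n)])
E
```

```text
at [0.4204 0.2285 0.2603] rpy [-1.7999e+02 -2.0000e-02  2.9470e+01] F [ 1.  -0.5 -0.9] t 1.7 -> shares [ 0.0123 -0.0024  0.0003] turn 0.0052 dist 0.01
[0.48964134 0.26844092 0.35345636] 312.5884143567405 [-0.25839645 -0.14713388 -0.9547685 ] -0.060397695304127294
valve_knob [([251.0, 178.0], 0.75)]
wheel_grip [([253.0, 39.0], 0.83)]
wheel [([252.0, 37.0], 0.67)]
carrier1_eye [([486.0, 257.0], 0.62)]
```

View pics/w1.png

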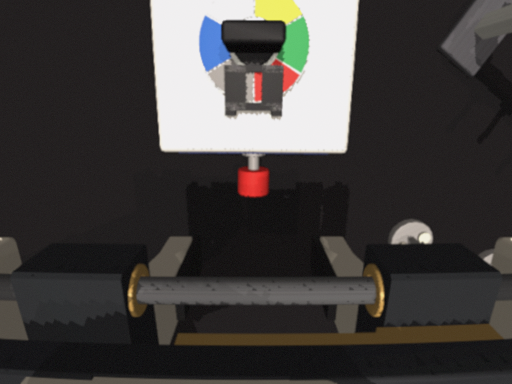

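The knob is at pixel (253,182) and the console front edge is level, so the yaw is right. The bar, (222–285, 38), lies across the knob axis. Green is to the right at (295,42) and the window at (253,95), so the wheel needs roughly a quarter turn clockwise.

```bash
python3 - <<'E'
from h import *
import pickle; p=pickle.load(open('w1.pkl','rb'))
print('front',atz(p,253.5,195,.07),'back',atz(p,253.5,169,.07)); 
a,b=atz(p,162,152,.09),atz(p,347,152,.09); print('edge',a,b,np.linalg.norm(a-b),np.degrees(np.arctan2(*(b-a)[1::-1]))+90)
m=(a+b)/2;print('mid',m)
x=np.array([np.cos(np.radians(29.5)),np.sin(np.radians(29.5)),0]); y=np.array([-x[1],x[0],0])
# wheel: fit circle on rim from color mask
hs=cv2.cvtColor(p['color'],cv2.COLOR_RGB2HSV)
for n,lo,hi in [('green',(40,100,60),(85,255,255)),('yellow',(22,120,90),(35,255,255)),('blue',(100,120,60),(125,255,255)),('red',(0,150,90),(8,255,255))]:
    mk=cv2.inRange(hs,lo,hi); mk[125:]=0; v,u=np.nonzero(mk)
    P=np.array([atz(p,i,j,.101) for i,j in zip(u,v)]); 
    if len(P): 
        l=np.c_[(P-m)@x,(P-m)@y]; print(n,len(P),'fwd/left mean',l.mean(0).round(4),l.min(0).round(4),l.max(0).round(4)); np.save(n,l)
for uv in [(222,21),(285,21),(222,58),(285,58),(222,44),(285,44)]: q=atz(p,*uv,.146)-m; print('bar',uv,(q@x).round(4),(q@y).round(4))
E
```

```text
front [0.41426406 0.22789609 0.07      ] back [0.43613178 0.24019605 0.07      ]
edge [0.41462306 0.31716728 0.09      ] [0.49193504 0.18029851 0.09      ] 0.15719479073273 29.460458015094495
mid [0.45327905 0.2487329  0.09      ]
green 1080 fwd/left mean [ 0.0821 -0.0302] [ 0.0641 -0.0399] [ 0.1004 -0.0177]
yellow 829 fwd/left mean [ 0.1057 -0.0164] [ 0.0969 -0.0334] [ 0.1124 -0.0005]
blue 1063 fwd/left mean [0.0824 0.0314] [0.0642 0.0189] [0.1011 0.0406]
red 432 fwd/left mean [ 0.0569 -0.0155] [ 0.0428 -0.0325] [ 0.0712 -0.0005]
bar (222, 21) 0.0881 0.0193
bar (285, 21) 0.0881 -0.0186
bar (222, 58) 0.0671 0.0198
bar (285, 58) 0.0671 -0.0191
bar (222, 44) 0.0752 0.0196
bar (285, 44) 0.0751 -0.0189
```

Request:
{"method": "send_rows", "body": {
  "deltas": [
    [[0.008,-0.0025,0.05],0],
    [[0.008,-0.0025,0.1],0],
    [[0.008,-0.0025,0.15],0],
    [[0.008,-0.0025,0.185],0],
    [[0.008,-0.0025,0.185],0]
  ]
}}

```text
clock: 2.4
tool_pos: [0.4225, 0.2349, 0.1071]
orientation: [179.8, 0.5, 29.1]
force: [-0.3, -1.6, 0.3]
opening: 0.0613
gripper_force: 0.0
```

Request:
{"method": "send_rows", "body": {
  "deltas": [
    [[0,0,0],0],
    [[0,0,0],0],
    [[0,0,0],0],
    [[0,0,0],0],
    [[0,0,0],0]
  ],
  "gripper": 0.2
}}

```text
clock: 2.82
tool_pos: [0.4255, 0.2368, 0.1137]
orientation: [-179.9, -0.2, 29.1]
force: [6.5, -9.1, 2.3]
opening: 0.0331
gripper_force: 6.2
```

Request:
{"method": "send_rows", "body": {
  "deltas": [
    [[0,0,0],0],
    [[0,0,0],0],
    [[0,0,0],0],
    [[0,0,0],0],
    [[0,0,0],0]
  ]
}}

```text
clock: 3.23
tool_pos: [0.4263, 0.2352, 0.1137]
orientation: [179.9, -0.1, 29.1]
force: [9.0, -9.8, 3.2]
opening: 0.0289
gripper_force: 30.0
```

Request:
{"method": "send_rows", "body": {
  "deltas": [
    [[-0.008,0.002,0],0],
    [[-0.018,0.003,0],0],
    [[-0.028,0.003,0],0],
    [[-0.038,0.003,0],0],
    [[-0.047,0.003,0],0]
  ]
}}

```text
clock: 3.65
tool_pos: [0.3944, 0.2173, 0.1138]
orientation: [-179.9, -0.3, 29.1]
force: [33.0, 5.6, -9.2]
opening: 0.0295
gripper_force: 30.0
```

Request:
{"method": "send_rows", "body": {
  "deltas": [
    [[0,0,0],0],
    [[0,0,0],0],
    [[0,0,0],0],
    [[0,0,0],0],
    [[0,0,0],0]
  ]
}}

```text
clock: 4.07
tool_pos: [0.3948, 0.2173, 0.1137]
orientation: [-179.9, -0.3, 29.1]
force: [6.3, 2.0, 2.7]
opening: 0.0294
gripper_force: 30.0
```

```bash
python3 - <<'E'
from h import *
delta([.39,.215,.26],29.5); print(ctrl.get_obs()['opening'])
E
```

```text
at [0.3948 0.2173 0.1137] rpy [-179.94   -0.29   29.14] F [6.3 2.  2.7] t 4.1 -> shares [-0.0057 -0.0006 -0.1829] turn -0.004 dist 0.146
0.02935665912350097
```

Request:
{"method": "send_rows", "body": {
  "deltas": [
    [[0,0,0],0],
    [[0,0,0],0],
    [[0,0,0],0],
    [[0,0,0],0],
    [[0,0,0],0]
  ],
  "gripper": 0.65
}}

```text
clock: 4.48
tool_pos: [0.3929, 0.2154, 0.112]
orientation: [180.0, 0.0, 29.0]
force: [-0.2, 0.2, 0.1]
opening: 0.0548
gripper_force: 0.0
```

Request:
{"method": "send_rows", "body": {
  "deltas": [
    [[0,0,-0.05],0],
    [[0,0,-0.1],0],
    [[0,0,-0.15],0],
    [[0,0,-0.2],0],
    [[0,0,-0.22],0]
  ]
}}

```text
clock: 4.9
tool_pos: [0.3944, 0.2165, 0.2937]
orientation: [-179.9, -0.4, 29.1]
force: [1.0, 0.2, -0.5]
opening: 0.0569
gripper_force: 0.0
```

Request:
{"method": "send_rows", "body": {
  "deltas": [
    [[0.04,0,0],0.08],
    [[0.08,0,0],0.16],
    [[0.12,0,0],0.24],
    [[0.16,0,0],0.32],
    [[0.184,-0.001,0],0.39]
  ]
}}

```text
clock: 5.32
tool_pos: [0.5237, 0.2889, 0.2873]
orientation: [180.0, 0.0, -6.4]
force: [0.5, 0.8, 0.5]
opening: 0.0569
gripper_force: 0.0
```

Request:
{"method": "send_rows", "body": {
  "deltas": [
    [[0,0,0],0.08],
    [[0,0,0],0.16],
    [[0,0,0],0.24],
    [[0,0,0],0.32],
    [[0,0,0],0.39]
  ]
}}

```text
clock: 5.73
tool_pos: [0.5213, 0.2878, 0.2875]
orientation: [179.9, 0.0, -41.5]
force: [0.4, 0.3, 0.3]
opening: 0.0572
gripper_force: 0.0
```

Request:
{"method": "send_rows", "body": {
  "deltas": [
    [[0,0,0],0.08],
    [[0,0,0],0.16],
    [[0,0,0],0.215],
    [[0,0,0],0.215],
    [[0,0,0],0.215]
  ]
}}

```text
clock: 6.15
tool_pos: [0.5214, 0.2878, 0.2878]
orientation: [180.0, -0.0, -60.3]
force: [0.5, 0.1, 0.2]
opening: 0.0568
gripper_force: 0.0
```

```bash
python3 - <<'E'
from h import *
delta([.5242,.2888,.179],-60.5)
p=ctrl.snapshot('wrist'); q=ctrl.snapshot('top')
c=cv2.resize(q['color'][160:260,85:165],None,fx=4,fy=4,interpolation=cv2.INTER_CUBIC)[:384]
cv2.imwrite('pics/w2.png',np.hstack([p['color'][:384],c[:384, :280]])[:,:,::-1])
import pickle; pickle.dump((p,q),open('w2.pkl','wb'))
E
```

```text
at [0.5214 0.2878 0.2878] rpy [179.96  -0.   -60.33] F [0.5 0.1 0.2] t 6.2 -> shares [ 0.0007 -0.0037  0.136 ] turn 0.0019 dist 0.109
```

View pics/w2.png

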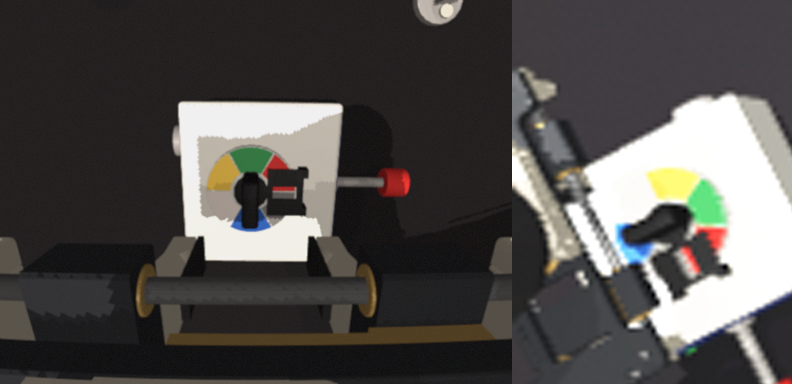

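The valve is clearly out, with a long bare rod at (360,182). The gripper stands over the bar at (250,195).

Request:
{"method": "send_rows", "body": {
  "deltas": [
    [[0,-0.003,0.03],0],
    [[0,-0.003,0.06],0],
    [[0,-0.003,0.09],0],
    [[0,-0.003,0.115],0],
    [[0,-0.003,0.13],0]
  ]
}}

```text
clock: 6.67
tool_pos: [0.5228, 0.2884, 0.1816]
orientation: [179.8, -0.0, -60.4]
force: [0.4, -0.5, 0.6]
opening: 0.057
gripper_force: 0.0
```

Request:
{"method": "send_rows", "body": {
  "deltas": [
    [[0,0,0],0],
    [[0,0,0],0],
    [[0,0,0],0],
    [[0,0,0],0],
    [[0,0,0],0]
  ],
  "gripper": 0.05
}}

```text
clock: 7.08
tool_pos: [0.5241, 0.2895, 0.1854]
orientation: [-179.9, 0.0, -60.5]
force: [-0.4, -0.3, 0.1]
opening: 0.0291
gripper_force: 0.0
```

Request:
{"method": "send_rows", "body": {
  "deltas": [
    [[0,0,0],0],
    [[0,0,0],0],
    [[0,0,0],0],
    [[0,0,0],0],
    [[0,0,0],0]
  ]
}}

```text
clock: 7.5
tool_pos: [0.5252, 0.2902, 0.185]
orientation: [-179.8, 0.0, -60.5]
force: [5.6, 2.4, -1.5]
opening: 0.0136
gripper_force: 30.0
```

Request:
{"method": "send_rows", "body": {
  "deltas": [
    [[0,-0.0013,0],0.07],
    [[0,-0.0013,0],0.14],
    [[0,-0.0013,0],0.21],
    [[0,-0.0013,0],0.28],
    [[0,-0.0013,0],0.35]
  ]
}}

```text
clock: 7.92
tool_pos: [0.5256, 0.2904, 0.185]
orientation: [-179.9, 0.1, -92.3]
force: [2.7, 0.5, -0.4]
opening: 0.0138
gripper_force: 30.0
```

Request:
{"method": "send_rows", "body": {
  "deltas": [
    [[0,0,0],0.07],
    [[0,0,0],0.14],
    [[0,0,0],0.21],
    [[0,0,0],0.28],
    [[0,0,0],0.35]
  ]
}}

```text
clock: 8.33
tool_pos: [0.5259, 0.2903, 0.185]
orientation: [-179.9, 0.2, -123.8]
force: [5.7, 0.1, -0.9]
opening: 0.0138
gripper_force: 30.0
```

Request:
{"method": "send_rows", "body": {
  "deltas": [
    [[0,0,0],0.07],
    [[0,0,0],0.14],
    [[0,0,0],0.21],
    [[0,0,0],0.28],
    [[0,0,0],0.3]
  ]
}}

```text
clock: 8.75
tool_pos: [0.5261, 0.2901, 0.185]
orientation: [-180.0, 0.2, -150.8]
force: [5.8, -0.6, -1.0]
opening: 0.0137
gripper_force: 30.0
```

Request:
{"method": "send_rows", "body": {
  "deltas": [
    [[0,0,0],0],
    [[0,0,0],0],
    [[0,0,0],0],
    [[0,0,0],0],
    [[0,0,0],0]
  ],
  "gripper": 0.5
}}

```text
clock: 9.17
tool_pos: [0.5244, 0.2896, 0.1841]
orientation: [180.0, -0.0, -150.5]
force: [0.2, 0.8, 0.2]
opening: 0.0409
gripper_force: 0.0
```

Request:
{"method": "send_rows", "body": {
  "deltas": [
    [[0,0,-0.04],0],
    [[0,0,-0.08],0],
    [[0,0,-0.12],0],
    [[0,0,-0.16],0],
    [[0,0,-0.16],0]
  ]
}}

```text
clock: 9.58
tool_pos: [0.5266, 0.2908, 0.3196]
orientation: [180.0, 0.6, -150.4]
force: [0.6, -0.5, 0.8]
opening: 0.0439
gripper_force: 0.0
```

```bash
python3 - <<'E'
from h import *
delta([.46,-.1,.32],-94.8)
E
```

```text
at [0.5266 0.2908 0.3196] rpy [ 179.95    0.59 -150.42] F [ 0.6 -0.5  0.8] t 9.6 -> shares [ 0.3135 -0.3838 -0.0041] turn -0.618 dist 0.396
```

Request:
{"method": "send_rows", "body": {
  "deltas": [
    [[0.03,-0.04,-0.02],0.05],
    [[0.06,-0.082,-0.04],0.1],
    [[0.09,-0.125,-0.05],0.15],
    [[0.125,-0.17,-0.05],0.19],
    [[0.155,-0.214,-0.05],0.19]
  ]
}}

```text
clock: 10.0
tool_pos: [0.5012, 0.0878, 0.3529]
orientation: [180.0, 0.1, -167.8]
force: [0.4, -0.8, -0.5]
opening: 0.0437
gripper_force: 0.0
```

Request:
{"method": "send_rows", "body": {
  "deltas": [
    [[0.017,-0.05,-0.02],0.05],
    [[0.034,-0.1,-0.04],0.1],
    [[0.051,-0.15,-0.05],0.15],
    [[0.068,-0.2,-0.05],0.192],
    [[0.085,-0.25,-0.05],0.192]
  ]
}}

```text
clock: 10.42
tool_pos: [0.4788, -0.1131, 0.3932]
orientation: [180.0, 0.1, 174.9]
force: [0.8, -0.7, -0.3]
opening: 0.044
gripper_force: 0.0
```

Request:
{"method": "send_rows", "body": {
  "deltas": [
    [[0,0,0],0],
    [[0,0,0],0],
    [[0,0,0],0],
    [[0,0,0],0],
    [[0,0,0],0]
  ]
}}

```text
clock: 10.83
tool_pos: [0.4797, -0.1103, 0.3919]
orientation: [180.0, -0.0, 175.2]
force: [0.3, -0.7, 0.7]
opening: 0.0438
gripper_force: 0.0
```

```bash
python3 - <<'E'
from h import *
delta([.48,-.13,.4],175.2)
p=ctrl.snapshot('wrist'); q=ctrl.snapshot('top')
c=cv2.resize(q['color'][160:260,85:165],None,fx=4,fy=4,interpolation=cv2.INTER_CUBIC)
cv2.imwrite('pics/w3.png',np.hstack([p['color'],c[:384,:280]])[:,:,::-1])
import pickle; pickle.dump((p,q),open('w3.pkl','wb'))
print([(np.round(px(p,d)).tolist(),round(d['conf'],2)) for d in ctrl.boxes_of(p,'carrier1_eye')])
E
```

```text
at [ 0.4797 -0.1103  0.3919] rpy [ 1.8000e+02 -1.0000e-02  1.7524e+02] F [ 0.3 -0.7  0.7] t 10.8 -> shares [-0.0024 -0.0245 -0.0101] turn 0.0005 dist 0.021
[([260.0, 145.0], 0.67)]
```

View pics/w3.png

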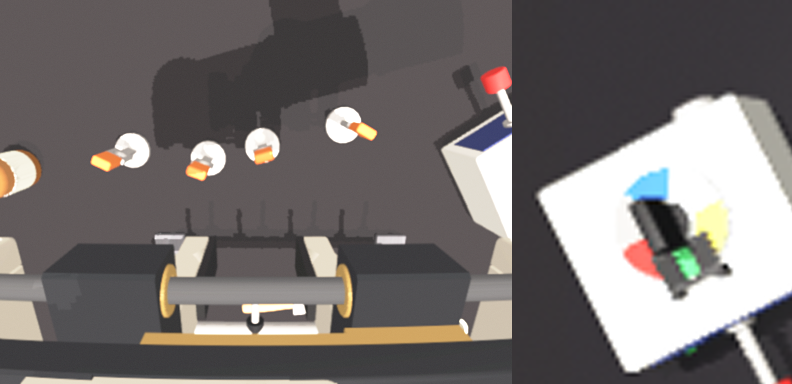

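Green now shows in the window (top crop at right). The carriers show as pans at (132,150), (208,158), (263,145), (344,125) with their orange blocks. I'll fit the block poses by silhouette.

```bash
cat >> h.py <<'E'
from scipy.optimize import minimize
def omask(p):
    hs=cv2.cvtColor(p['color'],cv2.COLOR_RGB2HSV); return cv2.inRange(hs,(3,130,60),(22,255,255))>0
def fit(p,x0,y0,w=36,zb=.076,S=4):
    """silhouette fit of the orange block: x,y,yaw(of eye x axis)"""
    u0,v0=proj(p,[x0,y0,zb+.019]); u0,v0=int(u0-w),int(v0-w); u0=max(u0,0);v0=max(v0,0)
    m=omask(p)[v0:v0+2*w,u0:u0+2*w].astype(np.uint8); n,l,s,_=cv2.connectedComponentsWithStats(m)
    m=(l==1+np.argmax(s[1:,4])).astype(np.uint8)
    M=cv2.resize(m*255,None,fx=S,fy=S,interpolation=cv2.INTER_LINEAR)>127
    def cost(q):
        c,sn=np.cos(q[2]),np.sin(q[2]); P=[]
        for a in(-.006,.006):
            for b in(-.012,.012):
                for z in(zb,zb+.038): P.append(proj(p,[q[0]+a*c-b*sn,q[1]+a*sn+b*c,z]))
        P=(np.array(P)-[u0,v0]+.5)*S-.5
        I=np.zeros(M.shape,np.uint8); cv2.fillConvexPoly(I,cv2.convexHull(np.round(P*16).astype(np.int32)),1,shift=4)
        I=I>0; return 1-(I&M).sum()/max(1,(I|M).sum())
    best=[]
    for a in np.radians(np.arange(0,180,15)):
        best.append(minimize(cost,[x0,y0,a],method='Nelder-Mead',options=dict(initial_simplex=np.array([[x0,y0,a],[x0+.006,y0,a],[x0,y0+.006,a],[x0,y0,a+.2]]),xatol=1e-4,fatol=1e-4)))
    best.sort(key=lambda r:r.fun)
    return [(np.round(r.x[:2],4).tolist(),round(np.degrees(r.x[2])%180,1),round(r.fun,3)) for r in best[:4]]
E
python3 - <<'E'
from h import *
import pickle; p,q=pickle.load(open('w3.pkl','rb'))
for u,v in [(344,125),(263,145),(208,158),(132,150)]:
    X=atz(p,u,v,.012); print('pan',X.round(4)); print(fit(p,X[0],X[1]))
E
```

```text
pan [0.4428 0.0244 0.012 ]
[([0.4429, 0.0252], np.float64(144.5), np.float64(0.644)), ([0.4429, 0.0253], np.float64(144.6), np.float64(0.644)), ([0.4429, 0.0253], np.float64(144.6), np.float64(0.644)), ([0.4429, 0.0253], np.float64(144.7), np.float64(0.645))]
pan [ 0.4629 -0.0982  0.012 ]
[([0.4642, -0.1002], np.float64(12.6), np.float64(0.37)), ([0.4643, -0.1002], np.float64(11.6), np.float64(0.37)), ([0.4643, -0.1002], np.float64(11.5), np.float64(0.37)), ([0.4642, -0.1001], np.float64(12.4), np.float64(0.371))]
pan [ 0.4756 -0.1835  0.012 ]
[([0.4765, -0.1846], np.float64(154.5), np.float64(0.393)), ([0.4765, -0.1846], np.float64(154.5), np.float64(0.393)), ([0.4764, -0.1846], np.float64(154.7), np.float64(0.393)), ([0.4765, -0.1846], np.float64(154.5), np.float64(0.394))]
pan [ 0.4531 -0.2984  0.012 ]
[([0.4539, -0.3004], np.float64(153.1), np.float64(0.426)), ([0.4539, -0.3003], np.float64(153.2), np.float64(0.426)), ([0.4538, -0.3003], np.float64(153.4), np.float64(0.426)), ([0.4539, -0.3002], np.float64(153.0), np.float64(0.426))]
```

```bash
python3 - <<'E'
from h import *
import pickle; p,q=pickle.load(open('w3.pkl','rb'))
im=p['color'][100:190,80:390].copy(); m=omask(p)[100:190,80:390]
a=cv2.resize(im,None,fx=2.5,fy=2.5,interpolation=cv2.INTER_NEAREST); b=cv2.resize((im*m[...,None]),None,fx=2.5,fy=2.5,interpolation=cv2.INTER_NEAREST)
cv2.imwrite('pics/w3c.png',np.vstack([a,b])[:,:,::-1])
E
```

```text
(no output)
```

View pics/w3c.png

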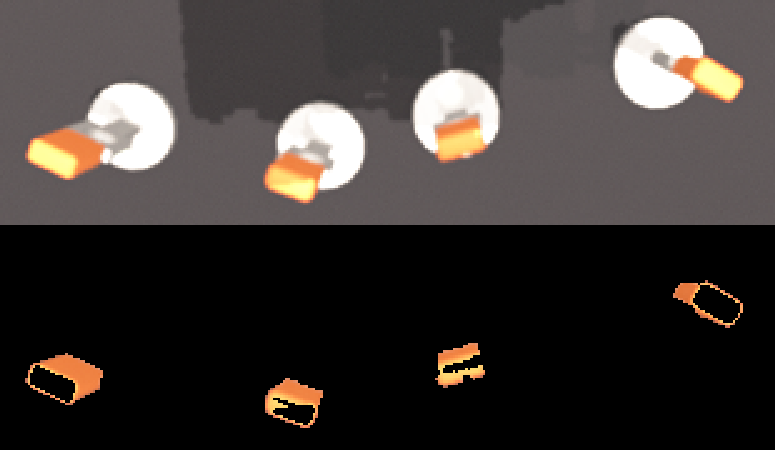

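The mask misses the bright yellow top faces, so I'll widen the hue range.

```bash
sed -i 's/(3,130,60),(22,255,255)/(3,90,60),(36,255,255)/' h.py; python3 - <<'E'
from h import *
import pickle; p,q=pickle.load(open('w3.pkl','rb'))
for u,v in [(344,125),(263,145),(208,158),(132,150)]:
    X=atz(p,u,v,.012); r=fit(p,X[0],X[1]); print(r[0],r[1],r[3])
o=ctrl.get_obs(); print(o['clock'])
E
```

```text
([0.4428, 0.0249], np.float64(144.1), np.float64(0.33)) ([0.4427, 0.0249], np.float64(144.0), np.float64(0.331)) ([0.4426, 0.0247], np.float64(143.6), np.float64(0.331))
([0.464, -0.0998], np.float64(12.1), np.float64(0.12)) ([0.464, -0.0998], np.float64(11.7), np.float64(0.12)) ([0.464, -0.0998], np.float64(12.2), np.float64(0.12))
([0.4764, -0.1848], np.float64(154.4), np.float64(0.146)) ([0.4764, -0.1848], np.float64(154.4), np.float64(0.146)) ([0.4764, -0.1848], np.float64(154.4), np.float64(0.146))
([0.4538, -0.3005], np.float64(150.0), np.float64(0.062)) ([0.4538, -0.3004], np.float64(150.7), np.float64(0.062)) ([0.4538, -0.3005], np.float64(150.0), np.float64(0.062))
10.9833
```

Request:
{"method": "send_rows", "body": {
  "deltas": [
    [[0.015,0.04,0.035],-0.07],
    [[0.03,0.08,0.07],-0.14],
    [[0.045,0.12,0.105],-0.21],
    [[0.059,0.164,0.14],-0.28],
    [[0.059,0.164,0.165],-0.35]
  ]
}}

```text
clock: 11.4
tool_pos: [0.4429, 0.0265, 0.2597]
orientation: [180.0, 0.1, -152.9]
force: [0.8, 0.2, -0.4]
opening: 0.0436
gripper_force: 0.0
```

Request:
{"method": "send_rows", "body": {
  "deltas": [
    [[0,0,0],-0.07],
    [[0,0,0],-0.14],
    [[0,0,0],-0.21],
    [[0,0,0],-0.28],
    [[0,0,0],-0.35]
  ]
}}

```text
clock: 11.82
tool_pos: [0.4436, 0.024, 0.2601]
orientation: [-180.0, -0.0, -121.5]
force: [-0.3, -0.4, -0.7]
opening: 0.0441
gripper_force: 0.0
```

Request:
{"method": "send_rows", "body": {
  "deltas": [
    [[0,0,0],0],
    [[0,0,0],0],
    [[0,0,0],0],
    [[0,0,0],0],
    [[0,0,0],0]
  ]
}}

```text
clock: 12.23
tool_pos: [0.4436, 0.0234, 0.2601]
orientation: [180.0, -0.0, -122.0]
force: [0.5, -0.2, -0.0]
opening: 0.0433
gripper_force: 0.0
```

```bash
cat >> h.py <<'E'
def near(x,y,n):
    p=ctrl.snapshot('wrist'); save(p,n); r=fit(p,x,y,w=60); print(r[0],r[3])
    (x,y),a,c=r[0]; a=(a+90-(-90)+90)%180-180  # tool yaw in -180..0
    print('tool yaw',a); delta([x,y,.148],a)
E
python3 - <<'E'
from h import *
near(.444,.0245,'a1')
E
```

```text
([0.4429, 0.0244], np.float64(147.9), np.float64(0.282)) ([0.4426, 0.0238], np.float64(147.7), np.float64(0.286))
tool yaw -122.10000000000002
at [0.4436 0.0233 0.2601] rpy [-180.      0.   -121.94] F [ 0.6 -1.   0.5] t 12.3 -> shares [-0.0007  0.0014  0.1401] turn 0.0017 dist 0.112
```

View pics/a1.png

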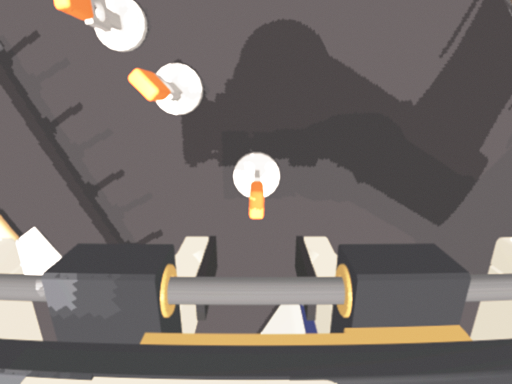

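Carrier A's pan is at (257,176) and its block at (257,200). It is lined up between the fingers with the block's long side along the picture's vertical.

```bash
python3 - <<'E'
from h import *
p=ctrl.snapshot('wrist')
print(atz(p,257,176,.012)); 
for X in ([.4429,.0244,.095],[.4429,.0244,.114],[.4429,.0244,.076]): print(proj(p,X))
m=omask(p)[150:240,220:290]; v,u=np.nonzero(m); print(u.min()+220,u.max()+220,v.min()+150,v.max()+150,m.sum())
E
```

```text
[0.44137389 0.02395624 0.012     ]
(np.float64(256.08895515868136), np.float64(199.32190695089682))
(np.float64(256.10055881120326), np.float64(206.39386220205506))
(np.float64(256.07878848929096), np.float64(193.13800797454303))
248 264 181 219 474
```

Request:
{"method": "send_rows", "body": {
  "deltas": [
    [[-0.001,0.001,0.035],0],
    [[-0.001,0.001,0.07],0],
    [[-0.001,0.001,0.1],0],
    [[-0.001,0.001,0.125],0],
    [[-0.001,0.001,0.14],0]
  ]
}}

```text
clock: 12.75
tool_pos: [0.4424, 0.0239, 0.146]
orientation: [179.9, -0.1, -121.9]
force: [0.2, 0.3, 0.6]
opening: 0.0435
gripper_force: 0.0
```

Request:
{"method": "send_rows", "body": {
  "deltas": [
    [[0,0,0],0],
    [[0,0,0],0],
    [[0,0,0],0],
    [[0,0,0],0],
    [[0,0,0],0]
  ],
  "gripper": 0.02
}}

```text
clock: 13.17
tool_pos: [0.4438, 0.0247, 0.149]
orientation: [-179.9, 0.1, -121.9]
force: [0.3, -0.5, -0.2]
opening: 0.016
gripper_force: 0.0
```

Request:
{"method": "send_rows", "body": {
  "deltas": [
    [[0,0,0],0],
    [[0,0,0],0],
    [[0,0,0],0],
    [[0,0,0],0],
    [[0,0,0],0]
  ]
}}

```text
clock: 13.58
tool_pos: [0.4438, 0.0246, 0.1489]
orientation: [-179.9, 0.1, -121.9]
force: [-0.4, 1.0, 6.1]
opening: 0.0119
gripper_force: 30.0
```

Request:
{"method": "send_rows", "body": {
  "deltas": [
    [[0,0,-0.03],0],
    [[0,0,-0.07],0],
    [[0,0,-0.11],0],
    [[0,0,-0.15],0],
    [[0,0,-0.175],0]
  ]
}}

```text
clock: 14.0
tool_pos: [0.4437, 0.0244, 0.2913]
orientation: [-179.9, 0.1, -121.9]
force: [1.8, 0.3, -1.3]
opening: 0.0123
gripper_force: 30.0
```

```bash
cat >> h.py <<'E'
# pegs: tips line fit
C=np.array([.6000,-.0790]); a=np.radians(-4.9); ex=np.array([np.cos(a),np.sin(a)]); ey=np.array([-ex[1],ex[0]])
TIP=[C+ey*.085*k for k in (1.5,.5,-.5,-1.5)]
def peg(i,back,z): # eye point `back` m behind tip (neg = in front)
    P=TIP[i]+ex*back; return [P[0],P[1],z]
E
python3 - <<'E'
from h import *
for t in TIP: print(t.round(4))
delta(peg(0,-.03,.289),-94.9)
E
```

```text
[0.6109 0.048 ]
[ 0.6036 -0.0367]
[ 0.5964 -0.1213]
[ 0.5891 -0.206 ]
at [0.4437 0.0244 0.2913] rpy [-1.7988e+02  1.4000e-01 -1.2186e+02] F [ 1.8  0.3 -1.3] t 14.0 -> shares [-0.1184 -0.1285  0.0035] turn -0.2996 dist 0.14
```

Request:
{"method": "send_rows", "body": {
  "deltas": [
    [[-0.024,-0.026,0],-0.06],
    [[-0.048,-0.052,0],-0.12],
    [[-0.072,-0.078,0],-0.18],
    [[-0.096,-0.104,0],-0.24],
    [[-0.118,-0.1285,0.0035],-0.3]
  ]
}}

```text
clock: 14.42
tool_pos: [0.5818, 0.0505, 0.2854]
orientation: [-180.0, 0.0, -94.6]
force: [-0.4, 1.0, -0.3]
opening: 0.0123
gripper_force: 30.0
```

Request:
{"method": "send_rows", "body": {
  "deltas": [
    [[0,0,0],0],
    [[0,0,0],0],
    [[0,0,0],0],
    [[0,0,0],0],
    [[0,0,0],0]
  ]
}}

```text
clock: 14.83
tool_pos: [0.5797, 0.0501, 0.2857]
orientation: [-180.0, 0.0, -94.9]
force: [-0.4, 0.1, -2.1]
opening: 0.0118
gripper_force: 30.0
```

```bash
python3 - <<'E'
from h import *
delta(peg(0,-.03,.289),-94.9)
p=ctrl.snapshot('scene'); w=ctrl.snapshot('wrist')
E=peg(0,-.03,.197); u,v=proj(p,E); print(proj(p,E),proj(p,peg(0,0,.198)))
c=p['color'][int(v)-50:int(v)+30,int(u)-40:int(u)+60]
c=cv2.resize(c,None,fx=4.8,fy=4.8,interpolation=cv2.INTER_CUBIC)[:384,:288+0]
c2=cv2.resize(p['color'][int(v)-50:int(v)+30,int(u)-30:int(u)+30],None,fx=4.8,fy=4.8,interpolation=cv2.INTER_CUBIC)
print(int(u)-30,int(v)-50)
cv2.imwrite('pics/h1.png',np.hstack([w['color'],c2])[:,:,::-1])
E
```

```text
at [0.5797 0.0501 0.2857] rpy [-1.7998e+02  2.0000e-02 -9.4900e+01] F [-0.4  0.1 -2.1] t 14.8 -> shares [-0.0007 -0.0015 -0.0041] turn 0.0 dist 0.004
(np.float64(272.7423871602465), np.float64(154.16685547413465)) (np.float64(281.1259304793383), np.float64(159.63948087948356))
242 104
```

View pics/h1.png

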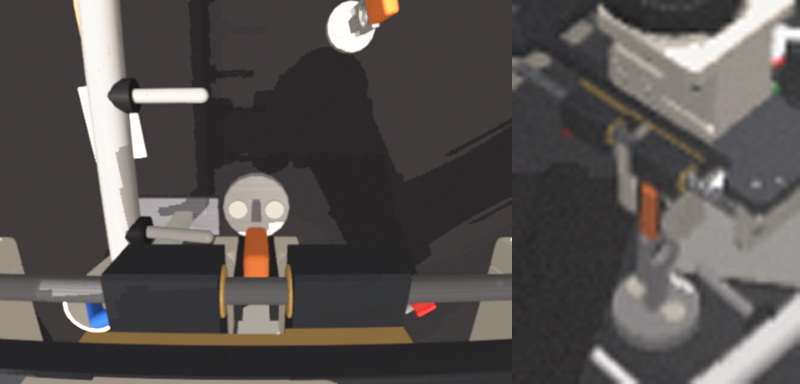

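The wrist view shows peg 1 with its tip at (213,237), level with the carrier's plate and block at (257,228–278). Peg 2's tip is at (207,96).

```bash
python3 - <<'E'
from h import *
w=ctrl.snapshot('wrist')
for n,uv in [('tip1',(211,237)),('tip2',(206,96))]: 
    X=atz(w,*uv,.198); print(n,X.round(4))
print([t.round(4) for t in TIP[:2]])
o=ctrl.get_obs(); T=o['tool_pos']; zt=T[2]-.091; R=Rn.from_euler('xyz',o['orientation'],degrees=True).as_matrix()
for nm,dx,dz in [('top near cam',.012,.056),('top far',-.012,.056),('bot near cam',.012,.018),('bot far',-.012,.018),('pan c',0,-.046)]:
    print(nm,np.round(proj(w,T+R@[dx,0,0]+np.array([0,0,-T[2]+zt+dz])),1))
m=omask(w)[180:300,230:290]; v,u=np.nonzero(m); print(u.min()+230,u.max()+230,v.min()+180,v.max()+180)
E
```

```text
tip1 [0.6074 0.0496 0.198 ]
tip2 [ 0.5994 -0.0352  0.198 ]
[array([0.6109, 0.048 ]), array([ 0.6036, -0.0367])]
top near cam [253.4 257.8]
top far [253.5 302.2]
bot near cam [253.9 226.1]
bot far [254.  263.3]
pan c [254.5 209. ]
242 289 227 299
```

Request:
{"method": "send_rows", "body": {
  "deltas": [
    [[-0.001,0,-0.003],0],
    [[-0.001,-0.012,-0.003],0],
    [[-0.001,-0.024,-0.003],0],
    [[-0.001,-0.036,-0.003],0],
    [[-0.001,-0.048,-0.003],0]
  ]
}}

```text
clock: 15.4
tool_pos: [0.62, 0.0477, 0.2875]
orientation: [180.0, -0.0, -94.9]
force: [1.1, -0.3, -1.0]
opening: 0.0117
gripper_force: 30.0
```

Request:
{"method": "send_rows", "body": {
  "deltas": [
    [[0,-0.01,0],0],
    [[0,-0.018,0],0],
    [[0,-0.018,0],0],
    [[0,-0.018,0],0],
    [[0,-0.018,0],0]
  ]
}}

```text
clock: 15.82
tool_pos: [0.6329, 0.0465, 0.2874]
orientation: [180.0, -0.0, -94.9]
force: [0.4, -0.7, -1.1]
opening: 0.0122
gripper_force: 30.0
```

```bash
python3 - <<'E'
from h import *
delta(peg(0,.025,.288),-94.9)
w=ctrl.snapshot('wrist'); p=ctrl.snapshot('scene'); E=peg(0,.02,.197); u,v=proj(p,E)
c2=cv2.resize(p['color'][int(v)-45:int(v)+35,int(u)-30:int(u)+30],None,fx=4.8,fy=4.8,interpolation=cv2.INTER_CUBIC)
cv2.imwrite('pics/h2.png',np.hstack([w['color'],c2])[:,:,::-1])
E
```

```text
at [0.6329 0.0465 0.2874] rpy [ 1.7997e+02 -1.0000e-02 -9.4890e+01] F [ 0.4 -0.7 -1.1] t 15.8 -> shares [ 0.0005 -0.0036 -0.0007] turn 0.0002 dist 0.003
```

View pics/h2.png

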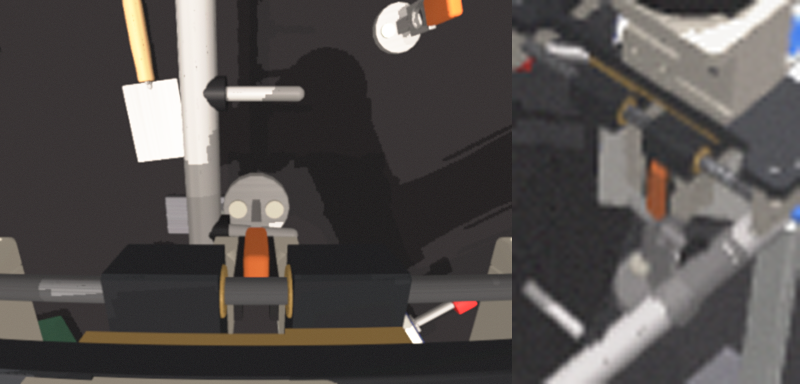

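Peg 1 passes through the eye: its tip shows at (295,232) right of the block and its collar to the left, with no contact force. I'll lower and release.

Request:
{"method": "send_rows", "body": {
  "deltas": [
    [[0,0,0.003],0],
    [[0,0,0.005],0],
    [[0,0,0.007],0],
    [[0,0,0.007],0],
    [[0,0,0.007],0]
  ]
}}

```text
clock: 16.33
tool_pos: [0.633, 0.0466, 0.282]
orientation: [180.0, -0.0, -94.9]
force: [-1.0, -0.1, -0.6]
opening: 0.0121
gripper_force: 30.0
```

Request:
{"method": "send_rows", "body": {
  "deltas": [
    [[0,0,0],0],
    [[0,0,0],0],
    [[0,0,0],0],
    [[0,0,0],0],
    [[0,0,0],0]
  ],
  "gripper": 0.4
}}

```text
clock: 16.75
tool_pos: [0.6332, 0.0466, 0.2822]
orientation: [-180.0, 0.0, -94.9]
force: [-0.5, 0.8, -0.9]
opening: 0.0339
gripper_force: 0.0
```

Request:
{"method": "send_rows", "body": {
  "deltas": [
    [[0,0,-0.02],0],
    [[0,0,-0.04],0],
    [[0,0,-0.06],0],
    [[0,0,-0.08],0],
    [[0,0,-0.08],0]
  ]
}}

```text
clock: 17.17
tool_pos: [0.6343, 0.0466, 0.35]
orientation: [-179.7, 0.1, -94.9]
force: [0.7, 0.5, 0.3]
opening: 0.035
gripper_force: 0.0
```

```bash
cat >> h.py <<'E'
def hung(i,n):
    p=ctrl.snapshot('scene'); r=[]
    for k in range(4):
        P=peg(k,.026,.19+.038); u,v=proj(p,P); m=omask(p)[int(v)-14:int(v)+14,int(u)-14:int(u)+14]; vv,uu=np.nonzero(m)
        r.append((int(m.sum()),np.round([uu.mean()-14,vv.mean()-14],1).tolist() if m.sum() else None))
    print('blocks near pegs (count, px offset)',r); save(p,n)
E
python3 - <<'E'
from h import *
hung(0,'s1')
delta([.4535,-.0995,.26],-78); delta([.464,-.0998,.26],-78)
E
```

```text
blocks near pegs (count, px offset) [(98, [-0.9, 0.9]), (0, None), (0, None), (0, None)]
at [0.6338 0.0467 0.3481] rpy [-1.798e+02  7.000e-02 -9.487e+01] F [ 0.3  0.2 -1.2] t 17.2 -> shares [0.2013 0.2094 0.1092] turn -0.1874 dist 0.248
at [0.6338 0.0467 0.3481] rpy [-1.798e+02  7.000e-02 -9.487e+01] F [ 0.3  0.2 -1.2] t 17.2 -> shares [0.2006 0.1963 0.1093] turn -0.1874 dist 0.241
```

Request:
{"method": "send_rows", "body": {
  "deltas": [
    [[0.035,0.035,0],-0.04],
    [[0.07,0.07,0],-0.08],
    [[0.105,0.105,0],-0.12],
    [[0.14,0.14,0.01],-0.16],
    [[0.175,0.172,0.03],-0.187]
  ]
}}

```text
clock: 17.63
tool_pos: [0.4829, -0.0821, 0.3228]
orientation: [-179.8, -0.0, -77.8]
force: [0.9, -0.2, -0.1]
opening: 0.0349
gripper_force: 0.0
```

Request:
{"method": "send_rows", "body": {
  "deltas": [
    [[0.018,0.03,0.04],0],
    [[0.018,0.03,0.079],0],
    [[0.018,0.03,0.079],0],
    [[0.018,0.03,0.079],0],
    [[0.018,0.03,0.079],0]
  ]
}}

```text
clock: 18.05
tool_pos: [0.465, -0.1, 0.2602]
orientation: [-179.9, -0.0, -78.0]
force: [0.6, -0.3, 0.0]
opening: 0.0354
gripper_force: 0.0
```

```bash
python3 - <<'E'
from h import *
near(.464,-.0998,'b1')
E
```

```text
([0.4634, -0.0992], np.float64(11.9), np.float64(0.133)) ([0.4638, -0.0996], np.float64(11.6), np.float64(0.136))
tool yaw -78.10000000000002
at [ 0.4653 -0.0998  0.2605] rpy [-1.7989e+02 -4.0000e-02 -7.7990e+01] F [ 0.3 -0.6  0.3] t 18.1 -> shares [-0.0013  0.0024  0.1406] turn 0.0012 dist 0.113
```

Request:
{"method": "send_rows", "body": {
  "deltas": [
    [[-0.001,0.002,0.035],0],
    [[-0.001,0.002,0.07],0],
    [[-0.001,0.002,0.1],0],
    [[-0.001,0.002,0.125],0],
    [[-0.001,0.002,0.14],0]
  ]
}}

```text
clock: 18.52
tool_pos: [0.4628, -0.0991, 0.1461]
orientation: [180.0, -0.0, -78.0]
force: [-0.2, -0.3, -0.1]
opening: 0.0353
gripper_force: 0.0
```

Request:
{"method": "send_rows", "body": {
  "deltas": [
    [[0,0,0],0],
    [[0,0,0],0],
    [[0,0,0],0],
    [[0,0,0],0],
    [[0,0,0],0]
  ],
  "gripper": 0.02
}}

```text
clock: 18.93
tool_pos: [0.4629, -0.0996, 0.1481]
orientation: [-179.9, -0.0, -78.0]
force: [1.1, -0.3, 1.8]
opening: 0.0119
gripper_force: 30.0
```

Request:
{"method": "send_rows", "body": {
  "deltas": [
    [[0,0,0],0],
    [[0,0,0],0],
    [[0,0,0],0],
    [[0,0,0],0],
    [[0,0,0],0]
  ]
}}

```text
clock: 19.35
tool_pos: [0.4629, -0.0996, 0.1481]
orientation: [-179.8, -0.0, -78.0]
force: [-1.1, 0.9, 6.8]
opening: 0.0117
gripper_force: 30.0
```

Request:
{"method": "send_rows", "body": {
  "deltas": [
    [[0,0,-0.03],0],
    [[0,0,-0.07],0],
    [[0,0,-0.11],0],
    [[0,0,-0.15],0],
    [[0,0,-0.175],0]
  ]
}}

```text
clock: 19.77
tool_pos: [0.4622, -0.1, 0.2903]
orientation: [-179.8, -0.0, -78.0]
force: [1.1, -0.4, -2.3]
opening: 0.0117
gripper_force: 30.0
```

```bash
python3 - <<'E'
from h import *
P=peg(1,-.032,.288); P[1]+=.001; delta(P,-94.9)
E
```

```text
at [ 0.4622 -0.1     0.2903] rpy [-1.7982e+02 -3.0000e-02 -7.8040e+01] F [ 1.1 -0.4 -2.3] t 19.8 -> shares [-0.0536 -0.1513  0.0033] turn 0.1874 dist 0.128
```

Request:
{"method": "send_rows", "body": {
  "deltas": [
    [[-0.011,-0.03,0],0.04],
    [[-0.022,-0.06,0],0.08],
    [[-0.033,-0.09,0],0.12],
    [[-0.044,-0.12,0],0.16],
    [[-0.0535,-0.151,0.0035],0.187]
  ]
}}

```text
clock: 20.18
tool_pos: [0.5718, -0.0322, 0.2845]
orientation: [-180.0, 0.0, -95.1]
force: [0.0, -0.4, -2.3]
opening: 0.0117
gripper_force: 30.0
```

Request:
{"method": "send_rows", "body": {
  "deltas": [
    [[0,0,0],0],
    [[0,0,0],0],
    [[0,0,0],0],
    [[0,0,0],0],
    [[0,0,0],0]
  ]
}}

```text
clock: 20.6
tool_pos: [0.5705, -0.0334, 0.2844]
orientation: [-180.0, 0.0, -94.9]
force: [-0.0, -1.0, -2.3]
opening: 0.0118
gripper_force: 30.0
```

```bash
cat >> h.py <<'E'
def align(i,n,off=.09):
    """wrist: peg tip (bright blob near expectation) and block bottom row"""
    w=ctrl.snapshot('wrist'); save(w,n); o=ctrl.get_obs(); T=o['tool_pos']
    u,v=proj(w,[TIP[i][0]-.003,TIP[i][1]+.0015,.198]); print('expected tip px',round(u,1),round(v,1),'eye z',round(T[2]-off,4))
    g=cv2.cvtColor(w['color'],cv2.COLOR_RGB2GRAY); a,b=int(v)-16,int(u)-25; c=g[a:a+32,b:b+36]
    m=c>cv2.threshold(c,0,255,cv2.THRESH_OTSU)[0]; 
    cols=[(b+k,np.round(np.nonzero(m[:,k])[0].mean()+a,1),int(m[:,k].sum())) for k in range(0,36,4) if m[:,k].any()]; print(cols)
    R=Rn.from_euler('xyz',o['orientation'],degrees=True).as_matrix()
    print('bot near pred',np.round(proj(w,T+R@[.012,0,.072]),1)); m=omask(w)[180:300,230:285]; vv,uu=np.nonzero(m); print('orange rows from',vv.min()+180)
    P=peg(i,.026,.197+off); P[1]+=.001; delta(P,-94.9)
E
python3 - <<'E'
from h import *
align(1,'h3')
E
```

```text
expected tip px 206.1 236.8 eye z 0.1945
[(181, np.float64(234.0), 13), (185, np.float64(234.5), 12), (189, np.float64(235.0), 13), (193, np.float64(235.0), 13), (197, np.float64(235.5), 12), (201, np.float64(236.0), 13), (205, np.float64(236.5), 12), (209, np.float64(236.5), 6)]
bot near pred [253.8 226.9]
orange rows from 229
at [ 0.5706 -0.0334  0.2845] rpy [-1.7997e+02  1.0000e-02 -9.4890e+01] F [ 0.1 -0.  -2.6] t 20.6 -> shares [-0.0006 -0.0738 -0.0031] turn 0.0001 dist 0.059
```

Request:
{"method": "send_rows", "body": {
  "deltas": [
    [[0,0,-0.003],0],
    [[0,-0.012,-0.003],0],
    [[0,-0.025,-0.003],0],
    [[0,-0.038,-0.003],0],
    [[0,-0.05,-0.003],0]
  ]
}}

```text
clock: 21.07
tool_pos: [0.6125, -0.0365, 0.2864]
orientation: [-180.0, -0.0, -94.9]
force: [-0.1, -0.1, -2.3]
opening: 0.0119
gripper_force: 30.0
```

Request:
{"method": "send_rows", "body": {
  "deltas": [
    [[0,-0.012,0],0],
    [[0,-0.023,0],0],
    [[0,-0.023,0],0],
    [[0,-0.023,0],0],
    [[0,-0.023,0],0]
  ]
}}

```text
clock: 21.48
tool_pos: [0.6293, -0.0379, 0.2861]
orientation: [179.9, -0.0, -94.9]
force: [0.0, 0.2, -2.5]
opening: 0.0122
gripper_force: 30.0
```

Request:
{"method": "send_rows", "body": {
  "deltas": [
    [[0,0,0.003],0],
    [[0,0,0.005],0],
    [[0,0,0.007],0],
    [[0,0,0.007],0],
    [[0,0,0.007],0]
  ]
}}

```text
clock: 21.9
tool_pos: [0.6293, -0.0379, 0.2809]
orientation: [180.0, -0.0, -94.9]
force: [0.4, 0.2, -1.2]
opening: 0.0119
gripper_force: 30.0
```

```bash
python3 - <<'E'
from h import *
delta(peg(1,.026,.281),-94.9); hung(1,'s2')
E
```

```text
at [ 0.6293 -0.0379  0.2809] rpy [180.    -0.   -94.87] F [ 0.4  0.2 -1.2] t 21.9 -> shares [ 0.0012 -0.0004 -0.0001] turn 0.0003 dist 0.001
blocks near pegs (count, px offset) [(5, [2.8, -3.8]), (41, [-1.9, 2.0]), (0, None), (0, None)]
```

Request:
{"method": "send_rows", "body": {
  "deltas": [
    [[0,0,0],0],
    [[0,0,0],0],
    [[0,0,0],0],
    [[0,0,0],0],
    [[0,0,0],0]
  ],
  "gripper": 0.4
}}

```text
clock: 22.37
tool_pos: [0.6295, -0.0379, 0.2811]
orientation: [-180.0, 0.0, -94.9]
force: [-0.5, -1.1, -0.1]
opening: 0.0343
gripper_force: 0.0
```

Request:
{"method": "send_rows", "body": {
  "deltas": [
    [[0,0,-0.02],0],
    [[0,0,-0.04],0],
    [[0,0,-0.06],0],
    [[0,0,-0.08],0],
    [[0,0,-0.08],0]
  ]
}}

```text
clock: 22.78
tool_pos: [0.6306, -0.038, 0.3488]
orientation: [-179.7, 0.0, -94.9]
force: [-0.2, -0.0, 1.2]
opening: 0.035
gripper_force: 0.0
```

Request:
{"method": "send_rows", "body": {
  "deltas": [
    [[0.035,0.035,0],0.05],
    [[0.07,0.07,0],0.1],
    [[0.105,0.105,0],0.15],
    [[0.14,0.14,0.01],0.2],
    [[0.165,0.172,0.03],0.23]
  ]
}}

```text
clock: 23.2
tool_pos: [0.48, -0.1592, 0.3222]
orientation: [-179.8, 0.1, -115.8]
force: [0.8, -1.5, -0.2]
opening: 0.035
gripper_force: 0.0
```

```bash
python3 - <<'E'
from h import *
hung(1,'s2')
delta([.476,-.1845,.26],-115.6)
E
```

```text
blocks near pegs (count, px offset) [(96, [-0.8, 0.8]), (114, [0.6, 1.1]), (0, None), (0, None)]
at [ 0.4739 -0.1603  0.3179] rpy [ 1.7976e+02 -2.0000e-02 -1.1607e+02] F [-8.8 -1.  -7. ] t 23.2 -> shares [ 0.026  -0.016   0.0723] turn -0.0052 dist 0.063
```

Request:
{"method": "send_rows", "body": {
  "deltas": [
    [[0.026,-0.016,0.02],0],
    [[0.026,-0.016,0.05],0],
    [[0.026,-0.016,0.072],0],
    [[0.026,-0.016,0.072],0],
    [[0.026,-0.016,0.072],0]
  ]
}}

```text
clock: 23.67
tool_pos: [0.4833, -0.1821, 0.2629]
orientation: [179.9, -0.1, -115.6]
force: [0.8, -0.2, 1.4]
opening: 0.0348
gripper_force: 0.0
```

Request:
{"method": "send_rows", "body": {
  "deltas": [
    [[0,0,0],0],
    [[0,0,0],0],
    [[0,0,0],0],
    [[0,0,0],0],
    [[0,0,0],0]
  ]
}}

```text
clock: 24.08
tool_pos: [0.4839, -0.1819, 0.2639]
orientation: [-179.9, 0.0, -115.6]
force: [-0.4, -0.3, 0.3]
opening: 0.0349
gripper_force: 0.0
```

```bash
python3 - <<'E'
from h import *
near(.476,-.1845,'c1')
E
```

```text
([0.4759, -0.1825], np.float64(154.3), np.float64(0.175)) ([0.4757, -0.1826], np.float64(150.6), np.float64(0.176))
tool yaw -115.69999999999999
at [ 0.4838 -0.1819  0.2637] rpy [-1.7996e+02  2.0000e-02 -1.1556e+02] F [-0.1 -0.3  0.3] t 24.1 -> shares [0.005  0.0087 0.1446] turn 0.0015 dist 0.116
```

Request:
{"method": "send_rows", "body": {
  "deltas": [
    [[0.005,0.009,0.02],0],
    [[0.005,0.009,0.04],0],
    [[0.005,0.009,0.05],0],
    [[0.005,0.009,0.05],0],
    [[0.005,0.009,0.05],0]
  ]
}}

```text
clock: 24.55
tool_pos: [0.4757, -0.1826, 0.2234]
orientation: [180.0, -0.0, -115.6]
force: [0.3, 0.3, 0.8]
opening: 0.0353
gripper_force: 0.0
```

```bash
python3 - <<'E'
from h import *
near(.476,-.1835,'c2')
p=ctrl.snapshot('wrist'); m=omask(p).astype(np.uint8); n,l,s,c=cv2.connectedComponentsWithStats(m); print([(s[i].tolist(),c[i].round(1).tolist()) for i in range(1,n) if s[i,4]>100])
E
```

```text
([0.4762, -0.1826], np.float64(154.7), np.float64(0.164)) ([0.4758, -0.1833], np.float64(154.7), np.float64(0.165))
tool yaw -115.30000000000001
at [ 0.476  -0.1826  0.2239] rpy [-1.7997e+02 -1.0000e-02 -1.1556e+02] F [-0.4 -0.3  0.9] t 24.6 -> shares [-0.0001 -0.0002  0.0949] turn -0.0029 dist 0.076
[([194, 22, 28, 48, 540], [210.7, 47.0]), ([245, 192, 19, 45, 738], [254.3, 215.1]), ([176, 264, 14, 54, 444], [181.7, 290.7]), ([322, 264, 15, 54, 470], [330.0, 290.8]), ([123, 325, 333, 21, 4648], [300.5, 337.2])]
```

Request:
{"method": "send_rows", "body": {
  "deltas": [
    [[0,0,0.025],0],
    [[0,0,0.05],0],
    [[0,0,0.07],0],
    [[0,0,0.085],0],
    [[0,0,0.095],0]
  ]
}}

```text
clock: 25.07
tool_pos: [0.4756, -0.1825, 0.1468]
orientation: [180.0, -0.0, -115.6]
force: [0.5, 0.6, -0.7]
opening: 0.0348
gripper_force: 0.0
```

Request:
{"method": "send_rows", "body": {
  "deltas": [
    [[0,0,0],0],
    [[0,0,0],0],
    [[0,0,0],0],
    [[0,0,0],0],
    [[0,0,0],0]
  ],
  "gripper": 0.02
}}

```text
clock: 25.48
tool_pos: [0.476, -0.1825, 0.1481]
orientation: [-179.9, 0.0, -115.6]
force: [1.3, -0.5, 0.5]
opening: 0.0117
gripper_force: 30.0
```

Request:
{"method": "send_rows", "body": {
  "deltas": [
    [[0,0,0],0],
    [[0,0,0],0],
    [[0,0,0],0],
    [[0,0,0],0],
    [[0,0,0],0]
  ]
}}

```text
clock: 25.9
tool_pos: [0.4761, -0.1826, 0.1481]
orientation: [-179.9, 0.0, -115.6]
force: [0.8, 0.5, 5.9]
opening: 0.012
gripper_force: 30.0
```

Request:
{"method": "send_rows", "body": {
  "deltas": [
    [[0,0,-0.03],0],
    [[0,0,-0.07],0],
    [[0,0,-0.11],0],
    [[0,0,-0.15],0],
    [[0,0,-0.178],0]
  ]
}}

```text
clock: 26.32
tool_pos: [0.4755, -0.1826, 0.2924]
orientation: [-179.9, 0.0, -115.6]
force: [0.4, -0.4, -1.3]
opening: 0.012
gripper_force: 30.0
```

```bash
python3 - <<'E'
from h import *
P=peg(2,-.032,.288); P[1]+=.001; delta(P,-94.9)
E
```

```text
at [ 0.4755 -0.1826  0.2924] rpy [-1.7990e+02  3.0000e-02 -1.1557e+02] F [ 0.4 -0.4 -1.3] t 26.3 -> shares [-0.1213 -0.0653  0.0056] turn -0.2297 dist 0.11
```

Request:
{"method": "send_rows", "body": {
  "deltas": [
    [[-0.025,-0.013,0],-0.05],
    [[-0.05,-0.026,0],-0.1],
    [[-0.075,-0.04,0],-0.15],
    [[-0.1,-0.053,0.002],-0.2],
    [[-0.121,-0.065,0.003],-0.23]
  ]
}}

```text
clock: 26.73
tool_pos: [0.5646, -0.1166, 0.2866]
orientation: [179.9, 0.0, -94.6]
force: [-0.2, -0.4, -1.6]
opening: 0.0121
gripper_force: 30.0
```

Request:
{"method": "send_rows", "body": {
  "deltas": [
    [[0,0,0],0],
    [[0,0,0],0],
    [[0,0,0],0],
    [[0,0,0],0],
    [[0,0,0],0]
  ]
}}

```text
clock: 27.15
tool_pos: [0.5635, -0.1181, 0.2874]
orientation: [-180.0, 0.0, -94.9]
force: [-0.4, 0.4, -1.4]
opening: 0.012
gripper_force: 30.0
```

```bash
python3 - <<'E'
from h import *
align(2,'h4')
E
```

```text
expected tip px 207.2 234.8 eye z 0.1975
[(182, np.float64(232.5), 12), (186, np.float64(232.5), 12), (190, np.float64(233.0), 13), (194, np.float64(233.5), 12), (198, np.float64(233.5), 12), (202, np.float64(234.0), 13), (206, np.float64(234.5), 12), (210, np.float64(234.5), 8), (214, np.float64(241.5), 4)]
bot near pred [253.8 226.8]
orange rows from 228
at [ 0.5636 -0.1181  0.2875] rpy [-1.7999e+02  1.0000e-02 -9.4930e+01] F [-0.4 -0.1 -1. ] t 27.2 -> shares [-0.0007 -0.0735  0.0006] turn -0.0003 dist 0.059
```

Request:
{"method": "send_rows", "body": {
  "deltas": [
    [[0,0,0],0],
    [[0,-0.012,0],0],
    [[0,-0.025,0],0],
    [[0,-0.038,0],0],
    [[0,-0.05,0],0]
  ]
}}

```text
clock: 27.62
tool_pos: [0.6054, -0.1212, 0.2872]
orientation: [-180.0, -0.0, -94.9]
force: [-0.0, 0.6, -1.3]
opening: 0.0118
gripper_force: 30.0
```

Request:
{"method": "send_rows", "body": {
  "deltas": [
    [[0,-0.012,0],0],
    [[0,-0.023,0],0],
    [[0,-0.023,0],0],
    [[0,-0.023,0],0],
    [[0,-0.023,0],0]
  ]
}}

```text
clock: 28.03
tool_pos: [0.6222, -0.1226, 0.2869]
orientation: [180.0, -0.0, -94.9]
force: [-0.4, 0.9, -1.2]
opening: 0.0121
gripper_force: 30.0
```

Request:
{"method": "send_rows", "body": {
  "deltas": [
    [[0,0,0.003],0],
    [[0,0,0.006],0],
    [[0,0,0.008],0],
    [[0,0,0.008],0],
    [[0,0,0.008],0]
  ]
}}

```text
clock: 28.45
tool_pos: [0.6221, -0.1226, 0.2808]
orientation: [180.0, -0.0, -94.9]
force: [-0.3, 0.7, -2.6]
opening: 0.0122
gripper_force: 30.0
```

Request:
{"method": "send_rows", "body": {
  "deltas": [
    [[0,0,0],0],
    [[0,0,0],0],
    [[0,0,0],0],
    [[0,0,0],0],
    [[0,0,0],0]
  ]
}}

```text
clock: 28.87
tool_pos: [0.6223, -0.1226, 0.2809]
orientation: [-180.0, -0.0, -94.9]
force: [0.5, -0.3, -2.1]
opening: 0.012
gripper_force: 30.0
```

Request:
{"method": "send_rows", "body": {
  "deltas": [
    [[0,0,0],0],
    [[0,0,0],0],
    [[0,0,0],0],
    [[0,0,0],0],
    [[0,0,0],0]
  ],
  "gripper": 0.4
}}

```text
clock: 29.28
tool_pos: [0.6224, -0.1226, 0.281]
orientation: [-180.0, -0.0, -94.9]
force: [-0.9, 0.2, -0.5]
opening: 0.034
gripper_force: 0.0
```

Request:
{"method": "send_rows", "body": {
  "deltas": [
    [[0,0,-0.02],0],
    [[0,0,-0.04],0],
    [[0,0,-0.06],0],
    [[0,0,-0.08],0],
    [[0,0,-0.08],0]
  ]
}}

```text
clock: 29.7
tool_pos: [0.6234, -0.1229, 0.3487]
orientation: [-179.7, -0.0, -94.9]
force: [0.5, 1.1, 1.0]
opening: 0.0351
gripper_force: 0.0
```

Request:
{"method": "send_rows", "body": {
  "deltas": [
    [[0.035,0.035,0],0.06],
    [[0.07,0.07,0],0.12],
    [[0.105,0.105,0],0.18],
    [[0.14,0.14,0.01],0.24],
    [[0.175,0.172,0.03],0.28]
  ]
}}

```text
clock: 30.12
tool_pos: [0.4723, -0.2514, 0.3224]
orientation: [-179.8, 0.1, -120.3]
force: [1.4, -1.5, 0.6]
opening: 0.0352
gripper_force: 0.0
```

```bash
python3 - <<'E'
from h import *
hung(1,'s3')
delta([.4535,-.2995,.26],-119.7)
E
```

```text
blocks near pegs (count, px offset) [(96, [-0.8, 0.8]), (115, [0.6, 1.1]), (118, [0.8, 0.9]), (0, None)]
at [ 0.4666 -0.2533  0.3182] rpy [ 1.7980e+02 -2.0000e-02 -1.2065e+02] F [-7.8 -1.  -5.4] t 30.2 -> shares [ 0.058  -0.0156  0.0727] turn -0.0106 dist 0.075
```

Request:
{"method": "send_rows", "body": {
  "deltas": [
    [[0.02,-0.005,0.02],0],
    [[0.04,-0.01,0.05],0],
    [[0.056,-0.0075,0.077],0],
    [[0.056,-0.0075,0.077],0],
    [[0.056,-0.0075,0.077],0]
  ]
}}

```text
clock: 30.58
tool_pos: [0.4552, -0.2924, 0.2583]
orientation: [179.9, -0.1, -120.1]
force: [0.7, -0.4, 1.5]
opening: 0.0352
gripper_force: 0.0
```

Request:
{"method": "send_rows", "body": {
  "deltas": [
    [[0,0,0],0],
    [[0,0,0],0],
    [[0,0,0],0],
    [[0,0,0],0],
    [[0,0,0],0]
  ]
}}

```text
clock: 31.0
tool_pos: [0.4565, -0.2919, 0.2599]
orientation: [-179.9, 0.0, -120.0]
force: [-0.4, 0.3, -0.3]
opening: 0.035
gripper_force: 0.0
```

```bash
python3 - <<'E'
from h import *
near(.4535,-.2995,'d1')
E
```

```text
([0.4535, -0.2995], np.float64(0.0), np.float64(1.0)) ([0.4535, -0.2995], np.float64(45.0), np.float64(1.0))
tool yaw -90.0
at [ 0.4564 -0.2919  0.2597] rpy [-1.7995e+02  1.0000e-02 -1.2004e+02] F [-0.5 -0.3 -0.2] t 31.1 -> shares [ 0.01   -0.0015  0.1397] turn -0.3338 dist 0.112
```

The silhouette fit found no block at the expected place, so this carrier has probably been knocked aside. I'll look.

View pics/d1.png

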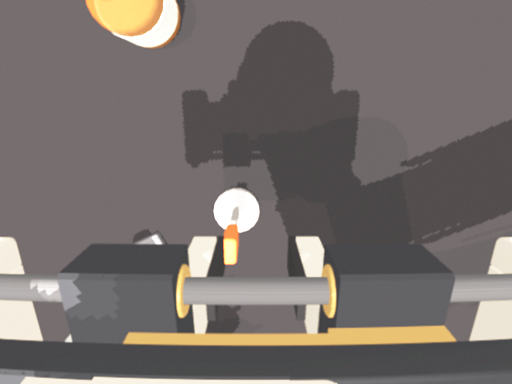

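Carrier D stands, shifted, with its pan at (237,210) and block at (231,243). I'll work out the offset and hover over it.

```bash
python3 - <<'E'
from h import *
p=ctrl.snapshot('wrist'); X=atz(p,237,210,.012); print(X); 
print(fit(p,X[0],X[1],w=24)[0]); delta([X[0],X[1],.26],-120)
q=ctrl.snapshot('scene'); hung(3,'s4')
E
```

```text
[ 0.49445711 -0.2681255   0.012     ]
([0.4974, -0.2649], np.float64(148.9), np.float64(0.434))
at [ 0.4563 -0.2919  0.2596] rpy [-1.7997e+02  1.0000e-02 -1.2005e+02] F [ 0.4  0.3 -0.4] t 31.1 -> shares [-0.0497 -0.0264 -0.0005] turn -0.0005 dist 0.045
blocks near pegs (count, px offset) [(96, [-0.8, 0.8]), (113, [0.6, 1.2]), (118, [0.9, 1.0]), (0, None)]
```

Request:
{"method": "send_rows", "body": {
  "deltas": [
    [[-0.025,-0.013,0],0],
    [[-0.05,-0.0265,0],0],
    [[-0.05,-0.0265,0],0],
    [[-0.05,-0.0265,0],0],
    [[-0.05,-0.0265,0],0]
  ]
}}

```text
clock: 31.62
tool_pos: [0.4942, -0.2681, 0.259]
orientation: [180.0, -0.0, -120.1]
force: [-0.1, -0.5, -0.7]
opening: 0.0351
gripper_force: 0.0
```

```bash
python3 - <<'E'
from h import *
near(.4945,-.268,'d2')
E
```

```text
([0.4967, -0.2665], np.float64(150.0), np.float64(0.341)) ([0.4966, -0.2669], np.float64(149.7), np.float64(0.342))
tool yaw -120.0
at [ 0.4939 -0.2683  0.2591] rpy [ 1.7997e+02 -1.0000e-02 -1.2008e+02] F [-0.3 -0.6 -0.1] t 31.7 -> shares [-0.0037 -0.0019  0.1389] turn -0.0009 dist 0.111
```

Request:
{"method": "send_rows", "body": {
  "deltas": [
    [[-0.002,-0.0015,0.02],0],
    [[-0.0025,-0.0015,0.035],0],
    [[-0.0025,-0.0015,0.045],0],
    [[-0.0025,-0.0015,0.045],0],
    [[-0.0025,-0.0015,0.045],0]
  ]
}}

```text
clock: 32.08
tool_pos: [0.4961, -0.2674, 0.2233]
orientation: [180.0, -0.0, -120.1]
force: [0.1, -0.1, 0.3]
opening: 0.0354
gripper_force: 0.0
```

```bash
python3 - <<'E'
from h import *
near(.4962,-.267,'d3')
p=ctrl.snapshot('wrist'); m=omask(p).astype(np.uint8); n,l,s,c=cv2.connectedComponentsWithStats(m); print([(s[i].tolist(),c[i].round(1).tolist()) for i in range(1,n) if s[i,4]>100])
o=ctrl.get_obs();T=o['tool_pos'];R=Rn.from_euler('xyz',o['orientation'],degrees=True).as_matrix()
for dx,z in((.012,.076),(-.012,.114)): print(proj(p,T+R@[dx,0,0]+np.array([0,0,z-T[2]])))
hs=cv2.cvtColor(p['color'],cv2.COLOR_RGB2HSV); print(hs[215,250:262:2].tolist(),hs[200,250:262:2].tolist())
E
```

```text
([0.4967, -0.2663], np.float64(149.5), np.float64(0.158)) ([0.4968, -0.2666], np.float64(149.2), np.float64(0.159))
tool yaw -120.5
at [ 0.4965 -0.2674  0.2238] rpy [-1.7997e+02 -1.0000e-02 -1.2009e+02] F [ 0.6 -0.3  0.2] t 32.1 -> shares [-0.0014  0.0005  0.0948] turn 0.0046 dist 0.076
[([246, 193, 19, 46, 746], [255.0, 216.6]), ([176, 264, 14, 54, 438], [181.7, 290.7]), ([322, 264, 15, 54, 464], [330.0, 290.8]), ([123, 325, 333, 21, 4668], [300.5, 337.2])]
(np.float64(254.5319128387187), np.float64(191.0467637586071))
(np.float64(254.31852818549072), np.float64(238.35532039859322))
[[21, 144, 255], [22, 139, 255], [23, 135, 255], [23, 135, 255], [24, 132, 255], [23, 136, 255]] [[12, 177, 250], [13, 173, 252], [13, 174, 252], [13, 172, 252], [13, 172, 252], [13, 175, 252]]
```

Good fit. Grasp and lift.

Request:
{"method": "send_rows", "body": {
  "deltas": [
    [[-0.001,0,0.025],0],
    [[-0.001,0,0.05],0],
    [[-0.001,0,0.07],0],
    [[-0.001,0,0.085],0],
    [[-0.001,0,0.095],0]
  ]
}}

```text
clock: 32.6
tool_pos: [0.4968, -0.2664, 0.1467]
orientation: [180.0, -0.0, -120.1]
force: [-0.8, 0.2, 0.7]
opening: 0.035
gripper_force: 0.0
```

Request:
{"method": "send_rows", "body": {
  "deltas": [
    [[0,0,0],0],
    [[0,0,0],0],
    [[0,0,0],0],
    [[0,0,0],0],
    [[0,0,0],0]
  ],
  "gripper": 0.02
}}

```text
clock: 33.02
tool_pos: [0.4975, -0.2664, 0.1483]
orientation: [-179.9, 0.0, -120.1]
force: [-0.1, 0.8, 2.3]
opening: 0.012
gripper_force: 30.0
```

Request:
{"method": "send_rows", "body": {
  "deltas": [
    [[0,0,0],0],
    [[0,0,0],0],
    [[0,0,0],0],
    [[0,0,0],0],
    [[0,0,0],0]
  ]
}}

```text
clock: 33.43
tool_pos: [0.4975, -0.2665, 0.1483]
orientation: [-179.9, 0.0, -120.1]
force: [-0.0, 1.6, 6.2]
opening: 0.0119
gripper_force: 30.0
```

Request:
{"method": "send_rows", "body": {
  "deltas": [
    [[0,0,-0.03],0],
    [[0,0,-0.07],0],
    [[0,0,-0.11],0],
    [[0,0,-0.15],0],
    [[0,0,-0.178],0]
  ]
}}

```text
clock: 33.85
tool_pos: [0.4971, -0.2665, 0.2926]
orientation: [-179.9, 0.0, -120.1]
force: [0.6, -0.4, -2.3]
opening: 0.012
gripper_force: 30.0
```

```bash
python3 - <<'E'
from h import *
P=peg(3,-.032,.288); P[1]+=.001; delta(P,-94.9)
E
```

```text
at [ 0.4971 -0.2665  0.2926] rpy [-1.7987e+02  3.0000e-02 -1.2006e+02] F [ 0.6 -0.4 -2.3] t 33.9 -> shares [-0.1071 -0.0248  0.0059] turn -0.2796 dist 0.088
```

Request:
{"method": "send_rows", "body": {
  "deltas": [
    [[-0.022,-0.005,0],-0.06],
    [[-0.044,-0.01,0],-0.12],
    [[-0.066,-0.015,0],-0.18],
    [[-0.088,-0.02,0.002],-0.24],
    [[-0.107,-0.025,0.003],-0.28]
  ]
}}

```text
clock: 34.27
tool_pos: [0.5573, -0.2014, 0.2869]
orientation: [180.0, 0.0, -94.6]
force: [0.2, 0.4, -1.5]
opening: 0.0119
gripper_force: 30.0
```

Request:
{"method": "send_rows", "body": {
  "deltas": [
    [[0,0,0],0],
    [[0,0,0],0],
    [[0,0,0],0],
    [[0,0,0],0],
    [[0,0,0],0]
  ]
}}

```text
clock: 34.68
tool_pos: [0.5566, -0.2028, 0.2873]
orientation: [180.0, 0.0, -94.9]
force: [0.1, -0.2, -2.4]
opening: 0.0119
gripper_force: 30.0
```

```bash
python3 - <<'E'
from h import *
align(3,'h5')
E
```

```text
expected tip px 207.7 234.9 eye z 0.1974
[(182, np.float64(232.0), 13), (186, np.float64(232.5), 12), (190, np.float64(233.0), 13), (194, np.float64(233.0), 13), (198, np.float64(233.5), 12), (202, np.float64(234.0), 13), (206, np.float64(234.0), 13), (210, np.float64(234.5), 10), (214, np.float64(241.5), 4)]
bot near pred [253.9 226.8]
orange rows from 229
at [ 0.5567 -0.2028  0.2874] rpy [-180.      0.    -94.94] F [-0.  -0.3 -1.3] t 34.7 -> shares [-0.0007 -0.0731  0.0005] turn -0.0005 dist 0.059
```

Request:
{"method": "send_rows", "body": {
  "deltas": [
    [[0,0,0],0],
    [[0,-0.012,0],0],
    [[0,-0.025,0],0],
    [[0,-0.038,0],0],
    [[0,-0.05,0],0]
  ]
}}

```text
clock: 35.15
tool_pos: [0.5984, -0.2059, 0.2872]
orientation: [-180.0, -0.0, -94.9]
force: [0.5, 0.3, -0.9]
opening: 0.0119
gripper_force: 30.0
```

Request:
{"method": "send_rows", "body": {
  "deltas": [
    [[0,-0.012,0],0],
    [[0,-0.023,0],0],
    [[0,-0.023,0],0],
    [[0,-0.023,0],0],
    [[0,-0.023,0],0]
  ]
}}

```text
clock: 35.57
tool_pos: [0.6152, -0.2072, 0.2869]
orientation: [180.0, 0.0, -94.9]
force: [-0.9, -0.3, -2.0]
opening: 0.0119
gripper_force: 30.0
```

Request:
{"method": "send_rows", "body": {
  "deltas": [
    [[0,0,0.003],0],
    [[0,0,0.006],0],
    [[0,0,0.009],0],
    [[0,0,0.009],0],
    [[0,0,0.009],0]
  ]
}}

```text
clock: 35.98
tool_pos: [0.6151, -0.2072, 0.2799]
orientation: [180.0, -0.0, -94.9]
force: [0.4, 0.7, -1.3]
opening: 0.0119
gripper_force: 30.0
```

Request:
{"method": "send_rows", "body": {
  "deltas": [
    [[0,0,0],0],
    [[0,0,0],0],
    [[0,0,0],0],
    [[0,0,0],0],
    [[0,0,0],0]
  ],
  "gripper": 0.4
}}

```text
clock: 36.4
tool_pos: [0.6154, -0.2073, 0.2803]
orientation: [-180.0, -0.0, -94.9]
force: [-0.6, -0.0, -1.0]
opening: 0.0344
gripper_force: 0.0
```

Request:
{"method": "send_rows", "body": {
  "deltas": [
    [[0,0,-0.02],0],
    [[0,0,-0.04],0],
    [[0,0,-0.06],0],
    [[0,0,-0.08],0],
    [[0,0,-0.1],0]
  ]
}}

```text
clock: 36.82
tool_pos: [0.6152, -0.2073, 0.361]
orientation: [-180.0, -0.0, -94.9]
force: [-0.4, 0.2, 0.5]
opening: 0.0349
gripper_force: 0.0
```

Request:
{"method": "send_rows", "body": {
  "deltas": [
    [[0,0.04,0],0],
    [[0,0.08,0],0],
    [[0,0.12,0],0],
    [[0,0.16,0],0],
    [[0,0.19,0],0]
  ]
}}

```text
clock: 37.23
tool_pos: [0.4615, -0.1942, 0.3603]
orientation: [-180.0, 0.0, -94.9]
force: [0.0, 0.1, 0.2]
opening: 0.0347
gripper_force: 0.0
```

```bash
python3 - <<'E'
from h import *
hung(3,'s5'); delta([.394,.2165,.29],29.3)
q=ctrl.snapshot('top'); p=ctrl.snapshot('scene')
a=cv2.resize(p['color'][90:260,130:340],None,fx=2,fy=2,interpolation=cv2.INTER_CUBIC)
b=cv2.resize(q['color'][150:275,85:175],None,fx=2.72,fy=2.72,interpolation=cv2.INTER_CUBIC)[:340]
cv2.imwrite('pics/s6.png',np.hstack([a,b])[:,:,::-1])
E
```

```text
blocks near pegs (count, px offset) [(96, [-0.8, 0.8]), (113, [0.6, 1.2]), (119, [0.8, 0.9]), (130, [0.5, 1.1])]
at [ 0.4584 -0.194   0.361 ] rpy [-1.7996e+02  5.0000e-02 -9.4920e+01] F [-5.7  0.3 -3.5] t 37.3 -> shares [-0.5043  0.1243  0.0891] turn -1.3802 dist 0.422
```

View pics/s6.png

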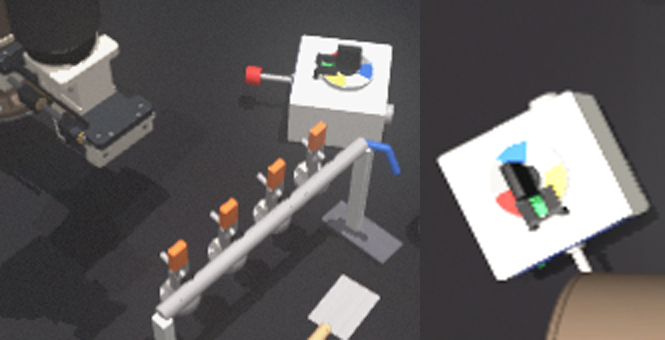

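All four carriers hang, at (318,135), (276,172), (229,212), (178,255). The window shows only green and the valve is out. Next I push the valve home.

Request:
{"method": "send_rows", "body": {
  "deltas": [
    [[-0.048,0.01,0],0.06],
    [[-0.096,0.02,0],0.12],
    [[-0.144,0.03,0],0.18],
    [[-0.192,0.04,0],0.24],
    [[-0.24,0.05,0],0.31]
  ],
  "gripper": 0.65
}}

```text
clock: 37.8
tool_pos: [0.4414, -0.0035, 0.3603]
orientation: [-180.0, 0.0, -122.1]
force: [0.8, 0.5, 0.5]
opening: 0.0563
gripper_force: 0.0
```

Request:
{"method": "send_rows", "body": {
  "deltas": [
    [[0,0,0],0.06],
    [[0,0,0],0.12],
    [[0,0,0],0.18],
    [[0,0,0],0.24],
    [[0,0,0],0.31]
  ]
}}

```text
clock: 38.22
tool_pos: [0.4421, -0.0048, 0.3601]
orientation: [-180.0, -0.0, -149.9]
force: [-0.7, 0.0, -0.3]
opening: 0.0567
gripper_force: 0.0
```

```bash
python3 - <<'E'
from h import *
delta([.3945,.217,.29],-150.7)
E
```

```text
at [ 0.4421 -0.0048  0.3601] rpy [-179.99   -0.   -149.94] F [-0.7  0.  -0.3] t 38.2 -> shares [-0.0874  0.2698  0.0876] turn 0.0084 dist 0.237
```

Request:
{"method": "send_rows", "body": {
  "deltas": [
    [[-0.015,0.045,0],0.008],
    [[-0.03,0.09,0.02],0.008],
    [[-0.045,0.135,0.04],0.008],
    [[-0.06,0.18,0.06],0.008],
    [[-0.075,0.225,0.08],0.008]
  ]
}}

```text
clock: 38.63
tool_pos: [0.4022, 0.1824, 0.2958]
orientation: [180.0, 0.1, -150.5]
force: [1.1, 0.9, -0.7]
opening: 0.0571
gripper_force: 0.0
```

Request:
{"method": "send_rows", "body": {
  "deltas": [
    [[-0.012,0.045,0.008],0],
    [[-0.012,0.045,0.008],0],
    [[-0.012,0.045,0.008],0],
    [[-0.012,0.045,0.008],0],
    [[-0.012,0.045,0.008],0]
  ]
}}

```text
clock: 39.05
tool_pos: [0.3934, 0.2161, 0.2899]
orientation: [-180.0, 0.0, -150.5]
force: [-0.7, -0.4, 0.1]
opening: 0.0571
gripper_force: 0.0
```

```bash
python3 - <<'E'
from h import *
delta([.3945,.217,.114],-150.7)
p=ctrl.snapshot('wrist'); print([(np.round(px(p,d)).tolist(),round(d['conf'],2)) for d in ctrl.boxes_of(p,'valve_knob')])
hs=cv2.cvtColor(p['color'],cv2.COLOR_RGB2HSV); m=cv2.inRange(hs,(0,170,60),(4,255,255))|cv2.inRange(hs,(176,170,60),(180,255,255))
n,l,s,c=cv2.connectedComponentsWithStats(m); print([(s[i].tolist(),c[i].round(1).tolist(),atz(p,c[i][0],c[i][1],.068).round(4)) for i in range(1,n) if s[i,4]>60])
E
```

```text
at [0.3934 0.2161 0.2899] rpy [-1.8000e+02  1.0000e-02 -1.5048e+02] F [-0.7 -0.4  0.1] t 39.0 -> shares [-0.0018  0.0003  0.2198] turn 0.0025 dist 0.176
[([257.0, 191.0], 0.6)]
[([243, 168, 27, 11, 125], [255.4, 170.4], array([0.382 , 0.2097, 0.068 ]))]
```

Request:
{"method": "send_rows", "body": {
  "deltas": [
    [[-0.002,0,0.05],0],
    [[-0.002,0,0.1],0],
    [[-0.002,0,0.15],0],
    [[-0.002,0,0.19],0],
    [[-0.002,0,0.21],0]
  ]
}}

```text
clock: 39.57
tool_pos: [0.3935, 0.2148, 0.1186]
orientation: [-179.9, -0.2, -150.6]
force: [-1.4, -0.1, -0.4]
opening: 0.0572
gripper_force: 0.0
```

Request:
{"method": "send_rows", "body": {
  "deltas": [
    [[0,0,0.009],0],
    [[0,0,0.009],0],
    [[0,0,0.009],0],
    [[0,0,0.009],0],
    [[0,0,0.009],0]
  ],
  "gripper": 0.2
}}

```text
clock: 39.98
tool_pos: [0.3951, 0.2176, 0.1159]
orientation: [180.0, 0.2, -150.5]
force: [7.7, -7.2, 1.0]
opening: 0.0295
gripper_force: 29.7
```

Request:
{"method": "send_rows", "body": {
  "deltas": [
    [[0,0,0],0],
    [[0,0,0],0],
    [[0,0,0],0],
    [[0,0,0],0],
    [[0,0,0],0]
  ]
}}

```text
clock: 40.4
tool_pos: [0.3951, 0.2176, 0.1158]
orientation: [180.0, 0.1, -150.4]
force: [3.0, -3.1, 7.8]
opening: 0.0293
gripper_force: 30.0
```

Push home along tool −x (36 mm plus about 1 mm).

Request:
{"method": "send_rows", "body": {
  "deltas": [
    [[-0.008,-0.001,0],0],
    [[-0.018,-0.001,0],0],
    [[-0.028,-0.001,0],0],
    [[-0.038,-0.001,0],0],
    [[-0.0465,-0.001,0],0]
  ]
}}

```text
clock: 40.82
tool_pos: [0.4273, 0.2351, 0.1156]
orientation: [180.0, 0.0, -150.4]
force: [-30.6, -4.9, 25.7]
opening: 0.0292
gripper_force: 30.0
```

Request:
{"method": "send_rows", "body": {
  "deltas": [
    [[0,0,0],0],
    [[0,0,0],0],
    [[0,0,0],0],
    [[0,0,0],0],
    [[0,0,0],0]
  ]
}}

```text
clock: 41.23
tool_pos: [0.427, 0.2351, 0.1157]
orientation: [180.0, 0.1, -150.4]
force: [-3.8, -1.6, 8.9]
opening: 0.0291
gripper_force: 30.0
```

Request:
{"method": "send_rows", "body": {
  "deltas": [
    [[0,0,0],0],
    [[0,0,0],0],
    [[0,0,0],0],
    [[0,0,0],0],
    [[0,0,0],0]
  ],
  "gripper": 0.65
}}

```text
clock: 41.65
tool_pos: [0.427, 0.2348, 0.1144]
orientation: [180.0, -0.0, -150.5]
force: [0.8, 0.2, 0.0]
opening: 0.0549
gripper_force: 0.0
```

Request:
{"method": "send_rows", "body": {
  "deltas": [
    [[0,0,-0.04],0],
    [[0,0,-0.09],0],
    [[0,0,-0.14],0],
    [[0,0,-0.19],0],
    [[0,0,-0.22],0]
  ]
}}

```text
clock: 42.07
tool_pos: [0.4278, 0.2352, 0.2949]
orientation: [180.0, 0.3, -150.4]
force: [0.9, 0.1, -0.1]
opening: 0.0572
gripper_force: 0.0
```

Request:
{"method": "send_rows", "body": {
  "deltas": [
    [[0.04,0.04,0],0],
    [[0.04,0.08,0],0],
    [[0.04,0.12,0],0],
    [[0.04,0.16,0],0],
    [[0.04,0.18,0],0]
  ]
}}

```text
clock: 42.48
tool_pos: [0.3268, 0.3464, 0.2908]
orientation: [179.9, 0.0, -150.4]
force: [0.6, 0.3, 0.6]
opening: 0.0568
gripper_force: 0.0
```

```bash
python3 - <<'E'
from h import *
hung(0,'s7'); p=ctrl.snapshot('scene'); q=ctrl.snapshot('top')
a=cv2.resize(p['color'][90:260,130:340],None,fx=2,fy=2,interpolation=cv2.INTER_CUBIC)
b=cv2.resize(q['color'][150:275,85:175],None,fx=2.72,fy=2.72,interpolation=cv2.INTER_CUBIC)[:340]
cv2.imwrite('pics/s8.png',np.hstack([a,b])[:,:,::-1])
o=ctrl.get_obs(); print(o['clock'],o['tool_pos'],o['force'])
E
```

```text
blocks near pegs (count, px offset) [(96, [-0.8, 0.8]), (113, [0.6, 1.2]), (119, [0.8, 0.9]), (129, [0.4, 1.2])]
42.6333 [0.32752008 0.34505785 0.29022155] [-0.13811195 -0.0971675  -0.56316678]
```

View pics/s8.png

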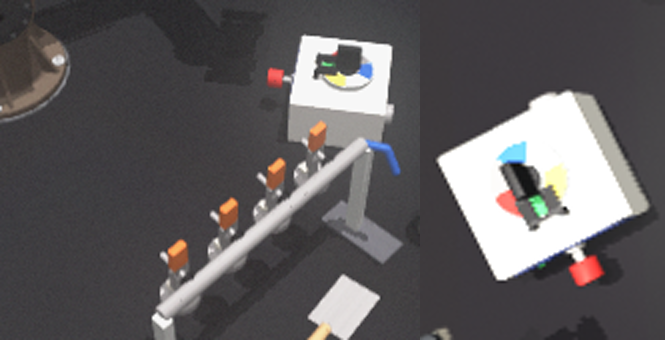

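The valve is home, with the knob back at (276,78). Green shows, all four carriers hang and the arm is clear.

```bash
python3 -c "
from plant import ctrl
print(ctrl.close_job())"
```

```text
the job is handed in; nothing more can be done
None
```

The job is handed in at about 43 s on the robot's clock: the valve was pulled out first, all four carriers hang one to a peg, only green shows in the wheel's window, and the valve knob is pushed home with the arm clear (final picture agrees; the hand-in call returned no verdict).

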